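# Switch off the cell charger and clear the charged cells by size

### The arm

A 6-joint arm with a two-finger parallel gripper is mounted at the origin on the work surface. World frame = base frame: x ahead of the robot, y to its left, z up, the work surface at z = 0. Lengths are in m, angles in rad, forces in N, time in s.
With the tool pointing down it reaches from about 0.375 to 0.9 m from the base axis. Payload 3.1 kg.
Tool frame: the origin (TCP) lies midway between the tips of the shut fingers; the grasp point (between the pads) lies 19 mm behind it; z points along the fingers, y is the line along which they close (so a half turn about z gives the same grasp; the last joint's range is limited). The gripper opens to 87 mm and grips with 3 to 60 N. Pads are 19 mm wide; open, the fingers measure 117 mm over their backs; the gripper's body (75 mm by 190 mm) begins 51 mm behind the grasp point.
Start: joints at [-1.306, 0.527, 1.433, -0, 1.181, -0.178], TCP at [0.268, -0.565, 0.195] pointing down, gripper open.
Joint ranges: [-3.08, 3.08], [-0.75, 2.2], [0.22, 2.44], [-1.43, 4.57], [0, 2.65], [-2.85, 2.85]. Speed limits (rad/s): [2.79, 2.79, 3.14, 3.14, 3.14, 3.14].

### API

Orientations are given as a unit quaternion [x, y, z, w].
In Python, from rig import robot gives the robot as it stands.
- The arm moves only by the shell command python3 -m jog 'ROWS' [FORCE]. ROWS is a JSON object of lists of equal length, an entry for each row: "dp": the shift along the tool's x, y, z in mm, a list of three; "delta_rot": the turn, a rotation vector about the tool's x, y, z in rad, a list of three; "gripper": the opening, from -1 (shut) to 1 (fully open). A call has 1 to 12 rows; each row is the pose to reach, as a shift and turn from the pose commanded when the call began, along the tool's axes at that moment; what a row does not reach only later rows make up. A row lasts 1/10 s, in which the tool goes at most 50 mm and 8.59 degrees, less where a joint would pass 70% of its speed; a pose out of reach is approached as far as the arm can. A call with a gripper value outside its range is refused whole. The fingers move at their own pace and stop on an object; FORCE is the grip in N (left out, the last holds). Time passes only in rows, so rows that repeat a pose let the fingers close. It gives the time, the measured TCP pose, the force, the opening and the grip force at its end, in the units of the state.
- robot.get_obs(): the state, without advancing time (a new reading comes with each control period).
- robot.camera(name): name is "scene" or "top"; returns the picture (420x560x3 uint8, red, green, blue); there is no depth.
- robot.camera_model(name): a dict with "fx", "fy", "cx", "cy" (pixels), "xyz" and "orientation" of the camera in the world. Camera axes: x right, y down, z forward; pixel columns grow to the right and rows downward; lengths in m; the calibration is good to about 2 mm. A picture is of the moment at which its call begins. camera_model takes no time and is no camera call.
- robot.hand_in(): hands the job in; it is judged then, once.
Trained networks look in the newest picture that a camera, given by its name, has taken for a name from the list of things; names that differ only in an ending like _2 or _b are one class to them, and where a whole thing is asked for, a point or a joint stands for the part that bears it (a point fixed in the world has none). Each returns a list of dicts, best first, with "score" (0 to 1); they miss things now and then, are a little off and sometimes report something else, mostly with a low value. They report only what shows in the picture. A call takes as long as a camera call. They do not tell look-alikes from the thing itself.
- robot.search_frame(name, camera): "rect" ([left, top, right, bottom] in pixels, round what is visible of it).
The state is a dict: "time": time; "q": joint angles; "joint_velocities": joint speeds; "joint_torque": joint torques, N m; "position": TCP position; "tool_rot": TCP orientation; "ft_force": force on the tool from outside, world axes, zero at the start; "moment": the same for the moment, N m; "grip_width": finger opening in m; "grip_force": force on a finger pad.
Only numpy, scipy, OpenCV 4.12 (cv2) and the standard library are available. Lean on these libraries where they do the work, as an engineer would, in place of code of your own. Each camera call takes 0.05 s, during which the arm holds its last target. There are 200 camera calls.

### The job

The charging run is over. First turn both output knobs of the charger fully anticlockwise to their off stops, before you lift any cell; then put all the tall cells from the green mat into the solid-walled crate and all the short cells into the wire basket, each lying or standing inside it. Leave the little glass jar that stands among the cells where it is.

Things in the scene. Friction and masses are not known exactly. Their poses are not given: they have to be found in the camera images.
- knob_left (a joint): output knob on the charger's left half (+y side seen from the robot): angle in rad, 0 = off, the end stop reached by turning anticlockwise seen from above; grows clockwise up to 4.5. Friction holds it where it is left.
- knob_left_grip (a point): point on the left knob's upright axis at the height to grip it, 97 mm above the table. The knob is a 60 mm disc with an upright bar grip 57 mm long, 14 mm wide and 32 mm tall across its top, reaching 7 mm above and 25 mm below this point. The point's x axis lies along the bar and turns with it, and the white mark is on its -x half; at 0 the x axis is parallel to the charger's x axis.
- knob_right (a joint): output knob on the charger's right half (-y side): same as knob_left
- knob_right_grip (a point): the right knob's grip point, same knob as the left one
- charger: grey bench charger, a box 150 (x) by 200 (y) by 60 mm high, fixed; origin at the centre of its underside, z up, front towards -x. Its two knobs stand on its top at x = -22 mm, y = +52 mm (left) and -52 mm (right).
- crate: shallow solid-walled grey plastic parts crate, open at the top, outside 170 (x) by 190 (y) by 45 mm high, walls and floor 5 mm, fixed; origin at the centre of its underside, z up
- basket: shallow wire basket of steel wires, open at the top, same outside size as the crate (170 by 190 by 45 mm, walls and floor 5 mm), fixed; origin at the centre of its underside, z up
- tall_1: tall metal cell, standing: aluminium can of diameter 46 mm on a black square foot 52 by 52 by 12 mm; 110 mm high over foot and can, plus a steel terminal stud 12 mm wide and 14 mm high on top; about 0.28 kg; origin on its axis at mid-height (55 mm above its underside), z axis towards the stud. May be absent.
- tall_2: tall metal cell, standing: aluminium can of diameter 46 mm on a black square foot 52 by 52 by 12 mm; 110 mm high over foot and can, plus a steel terminal stud 12 mm wide and 14 mm high on top; about 0.28 kg; origin on its axis at mid-height (55 mm above its underside), z axis towards the stud. May be absent.
- tall_3: tall metal cell, standing: aluminium can of diameter 46 mm on a black square foot 52 by 52 by 12 mm; 110 mm high over foot and can, plus a steel terminal stud 12 mm wide and 14 mm high on top; about 0.28 kg; origin on its axis at mid-height (55 mm above its underside), z axis towards the stud. May be absent.
- short_1: short metal cell, standing: same can, foot and stud as the tall ones but only 64 mm high over foot and can (78 mm with the stud); about 0.17 kg; origin on its axis at mid-height (32 mm above its underside), z axis towards the stud. May be absent.
- short_2: short metal cell, standing: same can, foot and stud as the tall ones but only 64 mm high over foot and can (78 mm with the stud); about 0.17 kg; origin on its axis at mid-height (32 mm above its underside), z axis towards the stud. May be absent.
- short_3: short metal cell, standing: same can, foot and stud as the tall ones but only 64 mm high over foot and can (78 mm with the stud); about 0.17 kg; origin on its axis at mid-height (32 mm above its underside), z axis towards the stud. May be absent.
- jar: small glass jar, 48 mm wide, 60 mm high, standing among the cells, loose; origin at the centre of its underside. Not to be moved.
Not all that is in view belongs to the job. Leave any blue or turquoise look-alike of the short_1 alone. What is shaped like the short_3 but pink is not meant.

How it is judged:
On the way:
1. both charger knobs are turned fully anticlockwise to off (value of joint each of knob_left, knob_right below 0.1 rad), for 0.3 s.
At the end, for the whole second after the job is handed in: Both knobs within 0.1 rad of their off stop; the centre of every tall cell inside the crate's walls and of every short cell inside the basket's walls, not higher than 85 mm above the container's underside; all released (all of step 1 and x of tall_1 in the frame of crate between -0.08 and 0.08 m and y of tall_1 in the frame of crate between -0.09 and 0.09 m and z of each of tall_1, tall_2, tall_3 in the frame of crate below 0.085 m and x of tall_2 in the frame of crate between -0.08 and 0.08 m and y of tall_2 in the frame of crate between -0.09 and 0.09 m and x of tall_3 in the frame of crate between -0.08 and 0.08 m and y of tall_3 in the frame of crate between -0.09 and 0.09 m and x of short_1 in the frame of basket between -0.08 and 0.08 m and y of short_1 in the frame of basket between -0.09 and 0.09 m and z of each of short_1, short_2, short_3 in the frame of basket below 0.085 m and x of short_2 in the frame of basket between -0.08 and 0.08 m and y of short_2 in the frame of basket between -0.09 and 0.09 m and x of short_3 in the frame of basket between -0.08 and 0.08 m and y of short_3 in the frame of basket between -0.09 and 0.09 m); the robot touches nothing.
It fails at once if a cell is lifted while a knob is still on (value of joint any of knob_left, knob_right above 0.15 rad and (height (world z) of any of tall_1, tall_2, tall_3 above 0.12 m or height (world z) of any of short_1, short_2, short_3 above 0.1 m)).
It fails at once if the jar is moved more than 5 cm (distance of jar from where it was at the start of the episode above 0.05 m).
Of tall_1, tall_2, tall_3, short_1, short_2, short_3 only 4 to 6 are there at a start; the rules pass over those that are not, and their reading is None.
At some moment in a run one of short_1, short_2, short_3 may be knocked a few centimetres aside while the robot is not near it.
Once in a run the grip may slacken for a moment while it holds something.
It also fails if it takes over 210 s, if anything falls off the work surface, if the arm or the gripper's body presses on something with over 40 N, if the wrist force passes 120 N, or if a joint passes its speed limit or range.

## Working session

There is one attempt and no reset: what is moved stays moved. The work goes in short steps, Python scripts to look and compute and a shell command to move; the robot and the scene stay as the last step left them, time stands still between calls to the robot, and variables do not carry over. Pictures are saved under pics/ and viewed, at most 14 in all, crops included, and the job is handed in when it is done.

```bash
ls; mkdir -p pics; python3 - <<'E'
from rig import robot
import cv2
o=robot.get_obs(); print(o)
for c in("scene","top"):
    cv2.imwrite(f"pics/{c}0.png",cv2.resize(robot.camera(c)[:,:,::-1],(784,588),interpolation=cv2.INTER_CUBIC))
    print(c,robot.camera_model(c))
    for n in("tall_1","short_1","jar","crate","basket","charger","knob_left"):
        print(n,[(round(d["score"],2),[round(v) for v in d["rect"]]) for d in robot.search_frame(n,c)])
E
```

```text
pics
{'time': 0.0, 'q': array([-1.30650231e+00,  5.28483812e-01,  1.43394940e+00,  5.19146925e-06,
        1.18143406e+00, -1.78483284e-01]), 'joint_velocities': array([-0.00030774, -0.00068264, -0.00080558, -0.00061298,  0.00190099,
       -0.00105765]), 'joint_torque': array([-4.40550593e-04, -4.40043032e+01, -1.76591617e+01,  6.32395735e-02,
        5.81452169e-02, -1.66751497e-04]), 'position': array([ 0.26759818, -0.56389395,  0.19444593]), 'tool_rot': array([ 9.75593050e-01,  2.19583486e-01, -4.63834891e-05, -1.13636336e-03]), 'ft_force': array([ 0.67436988,  0.15026835, -0.23675866]), 'moment': array([ 0.0069943 , -0.04342154, -0.04361182]), 'grip_force': 0.0, 'grip_width': 0.08711897458824897}
scene {'fx': 403.8439681223491, 'fy': 403.8439681223491, 'cx': 280.38895686030713, 'cy': 209.8848103176349, 'xyz': array([ 1.02060017, -0.38431858,  1.04627681]), 'orientation': array([ 0.84002971,  0.4706773 , -0.12664902, -0.23827084])}
tall_1 [(0.85, [211, 184, 231, 220]), (0.76, [333, 106, 355, 140]), (0.7, [306, 151, 323, 184])]
short_1 [(0.91, [370, 216, 393, 241]), (0.73, [239, 1
[... 397 characters left out ...]
77.0867649920794, 'fy': 477.0867649920794, 'cx': 274.5985826733724, 'cy': 215.49861459606313, 'xyz': array([ 0.46149559, -0.07218699,  1.4530329 ]), 'orientation': array([-0.7000028 ,  0.71341652, -0.02136789,  0.02400763])}
tall_1 [(0.92, [134, 280, 163, 306]), (0.68, [310, 253, 332, 277]), (0.58, [202, 247, 229, 265]), (0.58, [282, 245, 301, 267])]
short_1 [(0.65, [286, 247, 300, 266]), (0.62, [339, 273, 357, 297]), (0.59, [388, 252, 413, 273]), (0.53, [393, 143, 413, 162])]
jar [(0.58, [173, 263, 191, 286])]
crate [(0.7, [320, 171, 388, 235]), (0.57, [243, 245, 264, 264])]
basket [(0.86, [216, 151, 283, 212])]
charger [(0.85, [120, 192, 195, 246])]
knob_left [(0.86, [128, 214, 151, 235])]
```

View pics/scene0.png

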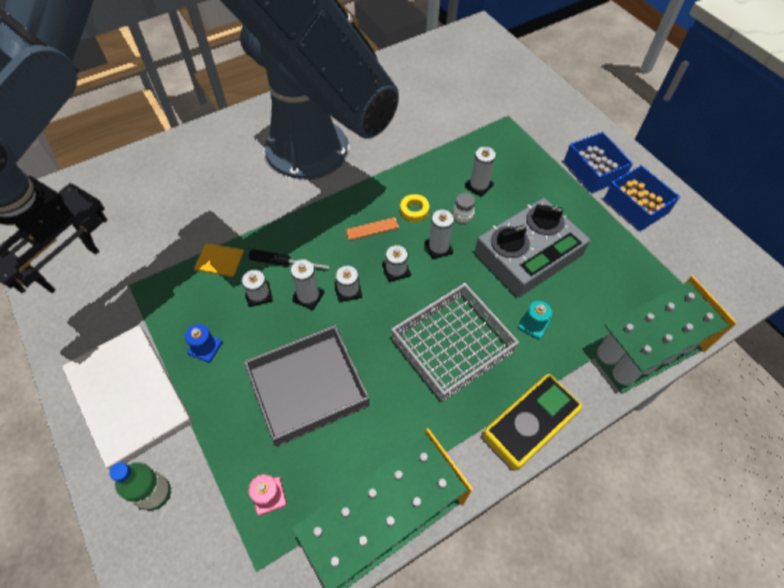

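View pics/top0.png

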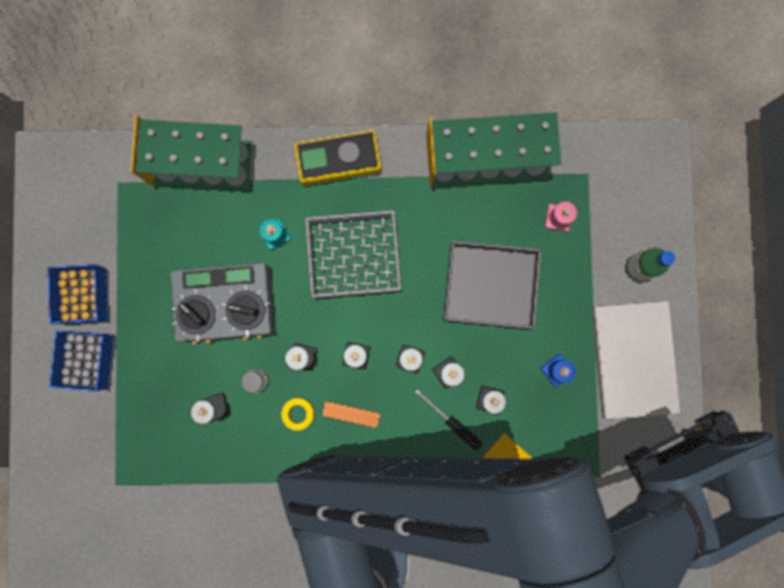

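The pictures show three tall cells (top view at (204,411), (297,357) and (452,374)) and three short ones ((354,356), (410,359) and (493,401)). The jar is at (253,381). The blue, turquoise and pink cells are look-alikes. Next I measure everything and read the knobs.

```bash
cat > h.py <<'E'
from rig import robot
import cv2, numpy as np
from scipy.spatial.transform import Rotation as R
def ray(cam,px,z):
    m=robot.camera_model(cam)
    d=R.from_quat(m["orientation"]).apply([(px[0]-m["cx"])/m["fx"],(px[1]-m["cy"])/m["fy"],1])
    return m["xyz"]+d*(z-m["xyz"][2])/d[2]
def proj(cam,p):
    m=robot.camera_model(cam)
    c=R.from_quat(m["orientation"]).inv().apply(np.array(p)-m["xyz"])
    return np.array([m["fx"]*c[0]/c[2]+m["cx"],m["fy"]*c[1]/c[2]+m["cy"]])
def cap(cam,img,p,z,r=11):
    """refine cap disc centre near guess p at height z: centroid of bright, unsaturated pixels"""
    u,v=proj(cam,[p[0],p[1],z]).round().astype(int)
    w=img[v-r:v+r+1,u-r:u+r+1].astype(int)
    m=((w.min(2)>170)).astype(np.uint8)
    n,l,s,c=cv2.connectedComponentsWithStats(m)
    if n<2: return None
    k=1+np.argmax(s[1:,4]); x,y,ww,hh,a=s[k]
    return ray(cam,[u-r+x+(ww-1)/2,v-r+y+(hh-1)/2],z)[:2].round(4),a,ww,hh
E
python3 - <<'E'
from h import *
t=robot.camera("top"); s=robot.camera("scene")
for n,px,z in [("tA",(204,411),.11),("tB",(297,357),.11),("tC",(452,374),.11),("s1",(354,356),.064),("s2",(410,359),.064),("s3",(493,401),.064),("jar",(253,381),.06)]:
    g=ray("top",np.array(px)/1.4,z); print(n,g[:2].round(3),cap("top",t,g,z),cap("scene",s,g,z))
def corners(pxs,z): return np.array([ray("top",np.array(p)/1.4,z)[:2] for p in pxs]).round(3)
for n,p,z in [("crate",[(453,242),(540,250),(535,328),(445,319)],.045),("basket",[(306,214),(394,211),(400,292),(312,297)],.045),("charger",[(172,271),(269,264),(273,333),(176,342)],.06)]:
    c=corners(p,z); d=c[0]+c[1]-c[2]-c[3]; print(n,c.mean(0),c.tolist(),"yaw",np.degrees(np.arctan2(d[1],d[0])))
a=cv2.resize(t[185:250,115:205,::-1],None,fx=8,fy=8,interpolation=cv2.INTER_CUBIC)
b=cv2.resize(s[135:215,335:425,::-1],None,fx=8,fy=6.5,interpolation=cv2.INTER_CUBIC)
cv2.imwrite("pics/kt.png",a);cv2.imwrite("pics/ks.png",b)
E
```

```text
tA [0.336 0.296] (array([0.335 , 0.3011]), np.int32(143), np.int32(15), np.int32(15)) (array([0.3311, 0.3025]), np.int32(77), np.int32(14), np.int32(10))
tB [0.44  0.109] (array([0.4387, 0.1112]), np.int32(150), np.int32(16), np.int32(16)) (array([0.436 , 0.1127]), np.int32(109), np.int32(15), np.int32(12))
tC [ 0.4 -0.2] (array([ 0.4008, -0.2008]), np.int32(145), np.int32(15), np.int32(15)) (array([ 0.3984, -0.2001]), np.int32(137), np.int32(16), np.int32(13))
s1 [ 0.439 -0.003] (array([ 0.44 , -0.003]), np.int32(142), np.int32(15), np.int32(15)) (array([ 0.4365, -0.0017]), np.int32(110), np.int32(15), np.int32(11))
s2 [ 0.431 -0.119] (array([ 0.4321, -0.119 ]), np.int32(140), np.int32(15), np.int32(15)) (array([ 0.4276, -0.1193]), np.int32(123), np.int32(15), np.int32(13))
s3 [ 0.341 -0.288] (array([ 0.3397, -0.2889]), np.int32(130), np.int32(14), np.int32(15)) (array([ 0.3373, -0.2882]), np.int32(126), np.int32(16), np.int32(13))
jar [0.391 0.208] None (array([0.4079, 0.1598]), np.int32(8), np.int32(3), np.int32(4))
crate [ 0.584   -0.29875] [[0.676, -0.216], [0.656, -0.4], [0.491, -0.384], [0.513, -0.195]] yaw -6.436036051815439
basket [ 0.65625 -0.003  ] [[0.743, 0.096], [0.745, -0.092], [0.572, -0.101], [0.565, 0.085]] yaw 3.2611904336890136
charger [0.556 0.271] [[0.624, 0.377], [0.635, 0.173], [0.49, 0.166], [0.475, 0.368]] yaw 3.115064759905496
```

View pics/kt.png

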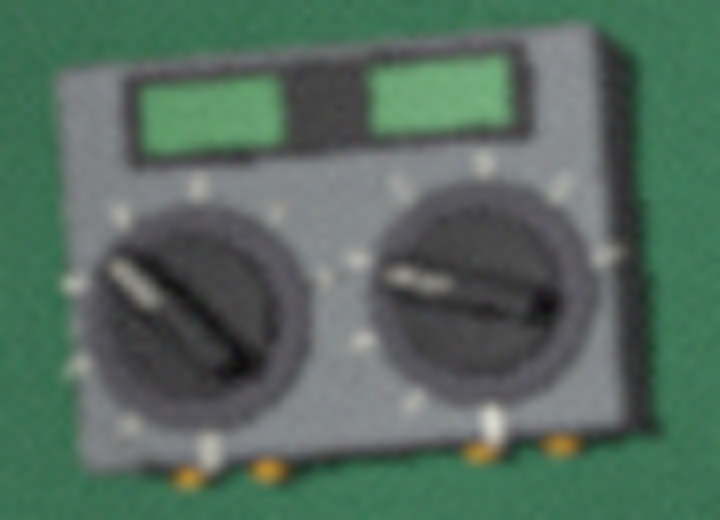

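View pics/ks.png

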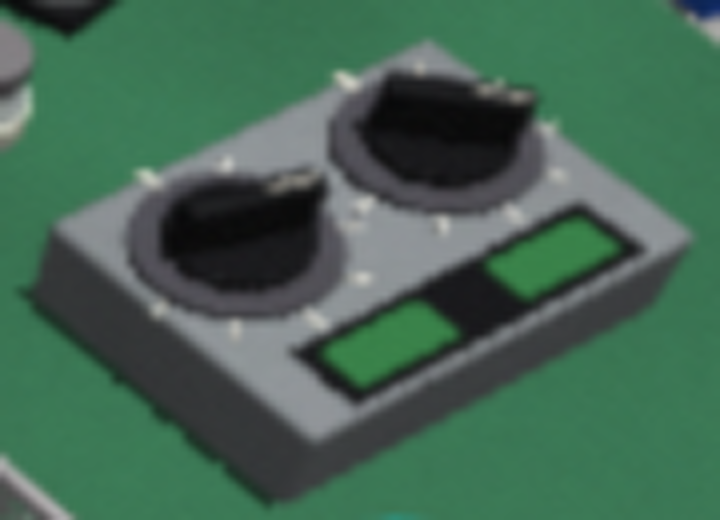

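The crops show the left mark pointing up-left and the right mark pointing left and slightly up, with both off ticks at the bottom. The left angle is about 2.3 rad and the right about 1.8 rad. I'll refine the axes and compute the first move.

```bash
cat >> h.py <<'E'
def goal(x,y,z,psi):
    """print shift (mm, tool axes) and z-turn from the present pose to TCP x,y,z with tool x at yaw psi deg, pointing down"""
    o=robot.get_obs(); r=R.from_quat(o["tool_rot"]); p=np.radians(psi)
    T=R.from_matrix(np.array([[np.cos(p),np.sin(p),0],[np.sin(p),-np.cos(p),0],[0,0,-1]]).T.T)
    print("dp",(r.inv().apply(np.array([x,y,z])-o["position"])*1000).round(1),"rot",(r.inv()*T).as_rotvec().round(3))
E
python3 - <<'E'
from h import *
f=lambda p,z:ray("top",np.array(p)/8+[115,185],z)[:2]
for n,disc,m,e in [("L",(200,318),(115,258),(245,375)),("R",(485,290),(388,275),(552,302))]:
    a,b=f(m,.104),f(e,.104); d=a-b
    print(n,"disc",f(disc,.072).round(4),"barmid",((a+b)/2).round(4),"len",np.hypot(*d).round(4),"mark yaw",np.degrees(np.arctan2(d[1],d[0])).round(1))
for p in [(208,450),(492,425)]: print(f(p,.06))
g=lambda p:ray("scene",np.array(p)/[8,6.5]+[335,135],.104)[:2]
for n,m,e in [("L",(535,92),(375,85)),("R",(325,180),(175,217))]:
    a,b=g(m),g(e);d=a-b; print(n,((a+b)/2).round(4),np.hypot(*d).round(4),np.degrees(np.arctan2(d[1],d[0])).round(1))
goal(.531,.322,.2,49)
E
```

```text
L disc [0.5309 0.323 ] barmid [0.53  0.321] len 0.0626 mark yaw 47.4
R disc [0.5391 0.2195] barmid [0.5379 0.2181] len 0.0591 mark yaw 79.6
[0.48320934 0.32354452]
[0.49036223 0.21978115]
L [0.5289 0.3273] 0.0602 54.9
R [0.5397 0.2213] 0.0614 78.8
dp [ 617.7 -688.4   -4.5] rot [ 0.    -0.    -0.412]
```

```bash
python3 -m jog '{"dp":[[0,0,-60],[618,-688,-60],[618,-688,-60],[618,-688,-60],[618,-688,-60],[618,-688,-60],[618,-688,-60],[618,-688,-60],[618,-688,-60],[618,-688,-60],[618,-688,-60],[618,-688,-60]],"delta_rot":[[0,0,0],[0,0,-0.412],[0,0,-0.412],[0,0,-0.412],[0,0,-0.412],[0,0,-0.412],[0,0,-0.412],[0,0,-0.412],[0,0,-0.412],[0,0,-0.412],[0,0,-0.412],[0,0,-0.412]],"gripper":[0,0,0,0,0,0,0,0,0,0,0,0]}' 40; python3 -c "
from h import *
goal(.531,.322,.2,49)"
```

```text
time: 2.1
position: [0.4249, -0.0357, 0.2519]
tool_rot: [0.91, 0.414, 0.0, 0.0]
ft_force: [0.4, -0.1, 0.2]
grip_width: 0.0437
grip_force: 0.0
dp [ 339.4 -155.    51.8] rot [ 0.001 -0.    -0.001]
```

```bash
python3 -m jog '{"dp":[[339,-155,0],[339,-155,0],[339,-155,0],[339,-155,0],[339,-155,0],[339,-155,0],[339,-155,0],[339,-155,0],[339,-155,0],[339,-155,50],[339,-155,60],[339,-155,60]],"delta_rot":[[0,0,0],[0,0,0],[0,0,0],[0,0,0],[0,0,0],[0,0,0],[0,0,0],[0,0,0],[0,0,0],[0,0,0],[0,0,0],[0,0,0]],"gripper":[0,0,0,0,0,0,0,0,0,0,0,0]}'; python3 -c "
from h import *
goal(.531,.322,.08,49)"
```

```text
time: 3.3
position: [0.5279, 0.3182, 0.1892]
tool_rot: [0.91, 0.414, -0.003, -0.0]
ft_force: [0.6, 0.6, 0.6]
grip_width: 0.0437
grip_force: 0.0
dp [5.600e+00 1.000e-01 1.092e+02] rot [-0.003  0.006 -0.001]
```

```bash
python3 -m jog '{"dp":[[1,0,30],[1,0,60],[1,0,90],[1,0,112],[1,0,112],[1,0,112],[1,0,112],[1,0,112],[1,0,112],[1,0,112]],"delta_rot":[[0,0,0],[0,0,0],[0,0,0],[0,0,0],[0,0,0],[0,0,0],[0,0,0],[0,0,0],[0,0,0],[0,0,0]],"gripper":[0,0,0,0,0,-1,-1,-1,-1,-1]}' 40; python3 -c "
from h import *
goal(.531,.322,.08,49)"
```

```text
time: 4.3
position: [0.5312, 0.3209, 0.0802]
tool_rot: [0.91, 0.415, 0.001, 0.0]
ft_force: [0.4, -1.1, 0.2]
grip_width: 0.0115
grip_force: 0.0
dp [ 0.7 -0.8  0.2] rot [ 0.001 -0.001 -0.   ]
```

```bash
python3 -m jog '{"dp":[[0,0,0],[0,0,0]],"delta_rot":[[0,0,0],[0,0,0]],"gripper":[-1,-1]}'; python3 - <<'E'
from h import *
for c in("top","scene"):
    i=robot.camera(c); u,v=proj(c,[.531,.322,.1]).astype(int)
    a=i[v-40:v+41,u-50:u+51,::-1]; cv2.imwrite(f"pics/k1{c}.png",cv2.resize(a,None,fx=6,fy=6,interpolation=cv2.INTER_CUBIC))
E
```

```text
time: 4.5
position: [0.5308, 0.3208, 0.0795]
tool_rot: [0.91, 0.415, 0.0, 0.0]
ft_force: [0.4, -0.1, 0.3]
grip_width: 0.002
grip_force: 0.0
```

View pics/k1scene.png

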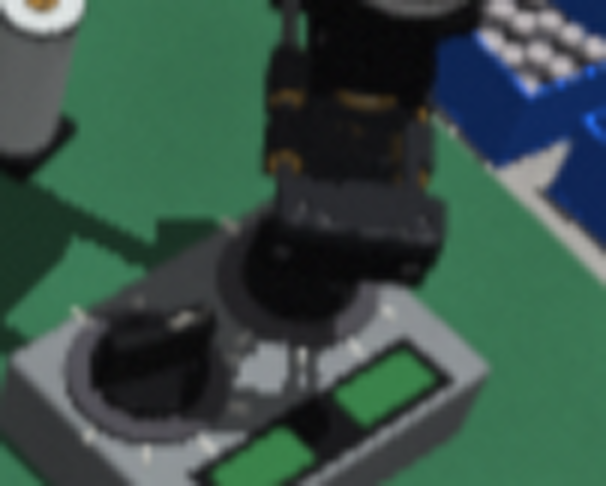

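The scene crop shows the hand over the left knob, hiding the fingertips. They shut without gripping anything, so I check the top view.

View pics/k1top.png

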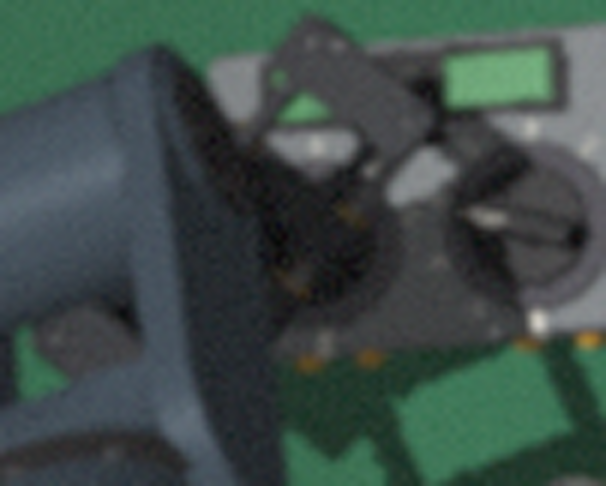

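```bash
python3 -m jog '{"dp":[[0,0,0],[0,0,0],[0,0,0],[0,0,-50],[0,0,-100],[-80,80,-100],[-150,100,-100],[-180,120,-100],[-180,120,-100],[-180,120,-100],[-180,120,-100]],"delta_rot":[[0,0,0],[0,0,0],[0,0,0],[0,0,0],[0,0,0],[0,0,0],[0,0,0],[0,0,0],[0,0,0],[0,0,0],[0,0,0]],"gripper":[0,0,0,0,0,0,0,0,0,0,0]}'; python3 - <<'E'
from h import *
a=[]
for c in("top","scene"):
    i=robot.camera(c); u,v=proj(c,[.54,.25,.1]).astype(int)
    a.append(cv2.resize(i[v-40:v+41,u-32:u+33,::-1],None,fx=6,fy=6,interpolation=cv2.INTER_CUBIC)); print(c,u-32,v-40)
cv2.imwrite("pics/k2.png",np.hstack(a))
E
```

```text
time: 5.7
position: [0.5027, 0.1037, 0.1796]
tool_rot: [0.911, 0.413, -0.0, 0.0]
ft_force: [0.2, -0.1, 0.3]
grip_width: 0.0438
grip_force: 0.0
top 130 180
scene 341 122
```

View pics/k2.png

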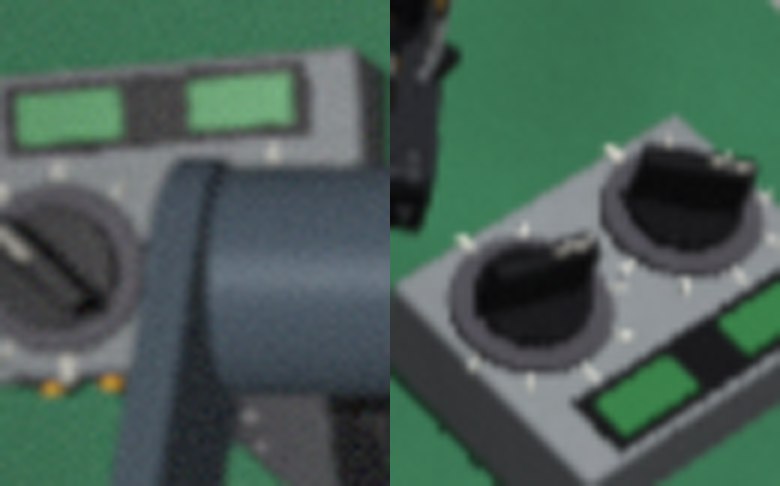

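The knob has not moved at all, so the fingers never met the bar. I'll compare where the gripper appears with its reported pose.

```bash
python3 - <<'E'
from h import *
o=robot.get_obs(); r=R.from_quat(o["tool_rot"]); p=o["position"]; print(p,r.as_matrix().round(2))
i=robot.camera("scene").copy(); t=robot.camera("top").copy()
for s in(-1,0,1):
    q=p+r.apply([0,s*.028,0]); print(proj("scene",q).round(1),proj("top",q).round(1))
u,v=proj("scene",p).astype(int)
a=cv2.resize(i[v-60:v+41,u-60:u+61,::-1],None,fx=6,fy=6,interpolation=cv2.INTER_CUBIC)
for s in(-1,1):
    q=(proj("scene",p+r.apply([0,s*.022,0]))-[u-60,v-60]+.5)*6; cv2.drawMarker(a,tuple(int(x) for x in q),(0,0,255),0,14,1)
cv2.imwrite("pics/g.png",a)
E
```

```text
[0.50351796 0.1061609  0.17962446] [[ 0.66  0.75  0.  ]
 [ 0.75 -0.66  0.  ]
 [ 0.    0.   -1.  ]]
[331.2 149.1] [202.8 239.7]
[330.2 156.9] [209.6 231.6]
[329.1 164.9] [216.4 223.6]
```

View pics/g.png

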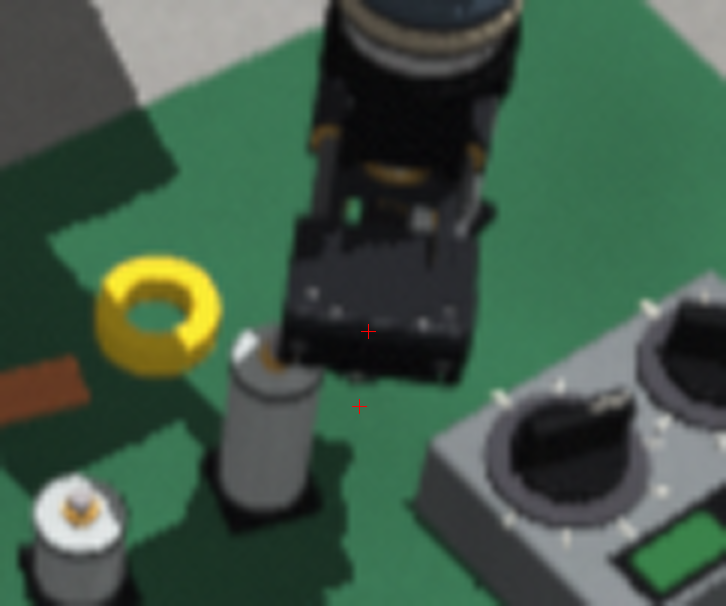

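```bash
python3 - <<'E'
from h import *
o=robot.get_obs(); r=R.from_quat(o["tool_rot"]); p=o["position"]
u,v=proj("scene",p).astype(int)
for y in(.095,-.095):
  for x in(.0375,-.0375):
    print(y,x,((proj("scene",p+r.apply([x,y,-.07]))-[u-60,v-60]+.5)*6).round())
t=robot.camera("top"); u,v=proj("top",p).astype(int)
E
```

```text
0.095 0.0375 [454. 452.]
0.095 -0.0375 [272. 427.]
-0.095 0.0375 [487. 117.]
-0.095 -0.0375 [322.  96.]
```

```bash
python3 - <<'E'
from h import *
r=R.from_quat([.9756,.2196,0,-.001]);p=np.array([.2676,-.5639,.1944])
for s in(-.0585,-.0435,.0435,.0585): print(s,(proj("scene",p+r.apply([0,s,0]))*1.4).round(),(proj("top",p+r.apply([0,s,0]))*1.4).round())
i=cv2.imread("pics/scene0.png")[150:320,0:150];t=cv2.imread("pics/top0.png")[380:530,610:784]
cv2.imwrite("pics/g0.png",np.hstack([cv2.resize(i,(480,544),interpolation=cv2.INTER_CUBIC)]))
E
```

```text
-0.0585 [104. 256.] [626. 458.]
-0.0435 [ 98. 261.] [633. 455.]
0.0435 [ 60. 296.] [674. 434.]
0.0585 [ 53. 302.] [682. 430.]
```

View pics/g0.png

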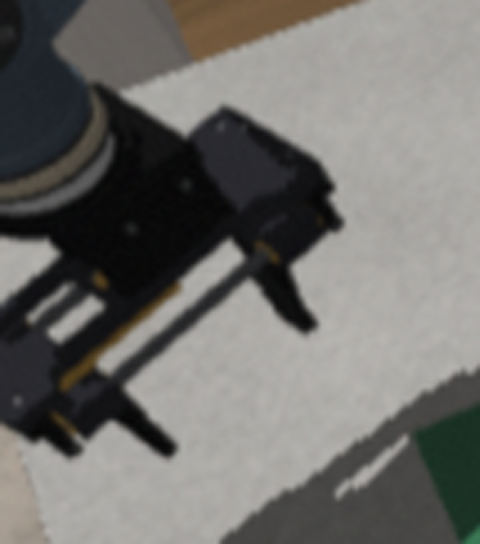

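The open fingertips appear about 15–20 mm higher than the reported TCP. I'll go back to the knob and lower further while watching the force.

```bash
python3 -m jog '{"dp":[[60,-40,0],[120,-80,0],[180,-120,0],[180,-120,0],[180,-120,0],[180,-120,0],[180,-120,0],[180,-120,40],[180,-120,80],[180,-120,100],[180,-120,100],[180,-120,100]],"delta_rot":[[0,0,0],[0,0,0],[0,0,0],[0,0,0],[0,0,0],[0,0,0],[0,0,0],[0,0,0],[0,0,0],[0,0,0],[0,0,0],[0,0,0]],"gripper":[0,0,0,0,0,0,0,0,0,0,0,0]}' 40
python3 -m jog '{"dp":[[0,0,2],[0,0,4],[0,0,6],[0,0,8],[0,0,8],[0,0,8]],"delta_rot":[[0,0,0],[0,0,0],[0,0,0],[0,0,0],[0,0,0],[0,0,0]],"gripper":[0,0,0,0,0,0]}'
python3 -c "
from h import *
goal(.531,.322,.072,49)"
```

```text
time: 7.15
position: [0.5312, 0.3195, 0.0797]
tool_rot: [0.91, 0.414, -0.0, 0.0]
ft_force: [0.4, -0.8, -0.1]
grip_width: 0.0434
grip_force: 0.0
time: 7.75
position: [0.5307, 0.3208, 0.0714]
tool_rot: [0.91, 0.415, -0.0, 0.0]
ft_force: [-0.1, -0.7, -0.8]
grip_width: 0.0433
grip_force: 0.0
dp [ 1.1 -0.6 -0.6] rot [-0.  0. -0.]
```

```bash
python3 -m jog '{"dp":[[1,0,2],[1,0,4],[1,0,6],[1,0,8],[1,0,8]],"delta_rot":[[0,0,0],[0,0,0],[0,0,0],[0,0,0],[0,0,0]],"gripper":[0,0,0,0,0]}'
python3 -m jog '{"dp":[[0,0,0],[0,0,0],[0,0,0],[0,0,0],[0,0,0],[0,0,0]],"delta_rot":[[0,0,0],[0,0,0],[0,0,0],[0,0,0],[0,0,0],[0,0,0]],"gripper":[-1,-1,-1,-1,-1,-1]}' 40
```

```text
time: 8.25
position: [0.5311, 0.3213, 0.0629]
tool_rot: [0.91, 0.414, -0.0, -0.0]
ft_force: [-0.0, 0.1, 0.3]
grip_width: 0.0438
grip_force: 0.0
time: 8.85
position: [0.5274, 0.3243, 0.0634]
tool_rot: [0.91, 0.414, -0.002, -0.003]
ft_force: [-7.8, 9.1, 3.3]
grip_width: 0.0138
grip_force: 40.0
```

```bash
python3 -m jog '{"dp":[[0,-5,0],[0,-5,0],[0,-5,0],[0,-5,0],[0,-5,0],[0,-5,0],[0,-5,0],[0,-5,0],[0,-5,0],[0,-5,0]],"delta_rot":[[0,0,0],[0,0,-0.12],[0,0,-0.24],[0,0,-0.36],[0,0,-0.48],[0,0,-0.6],[0,0,-0.72],[0,0,-0.84],[0,0,-0.96],[0,0,-0.96]],"gripper":[-1,-1,-1,-1,-1,-1,-1,-1,-1,-1]}'; python3 -c "
from h import *
o=robot.get_obs();print(o['ft_force'],o['moment'],o['q'][5])
goal(.531,.322,.072,183)"
```

```text
time: 9.85
position: [0.5326, 0.3234, 0.0636]
tool_rot: [0.615, 0.789, 0.002, 0.004]
ft_force: [7.9, -4.8, -5.7]
grip_width: 0.0137
grip_force: 40.0
[ 7.8567199  -4.80844025 -5.7148723 ] [-0.7882981  -1.31582624 -0.00534203] 0.1256666197520656
dp [-1.  -1.8 -8.5] rot [ 0.005  0.009 -1.376]
```

```bash
python3 -m jog '{"dp":[[3,5,0],[3,5,0],[3,5,0],[3,5,0],[3,5,0],[3,5,0],[3,5,0],[3,5,0],[3,5,0],[3,5,0],[3,5,0],[3,5,0]],"delta_rot":[[0,0,0],[0,0,-0.12],[0,0,-0.24],[0,0,-0.36],[0,0,-0.48],[0,0,-0.6],[0,0,-0.72],[0,0,-0.84],[0,0,-0.96],[0,0,-1.08],[0,0,-1.2],[0,0,-1.2]],"gripper":[-1,-1,-1,-1,-1,-1,-1,-1,-1,-1,-1,-1]}'; python3 -c "
from h import *
o=robot.get_obs();print(o['ft_force'],o['moment'],o['q'][5])
goal(.5313,.3287,.064,183)"
```

```text
time: 11.05
position: [0.5369, 0.3283, 0.0636]
tool_rot: [0.062, 0.998, 0.0, 0.005]
ft_force: [7.8, -1.6, -5.7]
grip_width: 0.0136
grip_force: 40.0
[ 7.79444664 -1.61302552 -5.68331271] [-0.33612166 -1.37453739 -0.01880921] -1.070616008348318
dp [ 5.6 -0.3 -0.5] rot [ 0.001  0.009 -0.177]
```

```bash
python3 -m jog '{"dp":[[0,0,0],[0,0,0],[0,0,0],[0,0,0],[0,0,0],[0,0,0],[0,0,0]],"delta_rot":[[0,0,-0.06],[0,0,-0.12],[0,0,-0.18],[0,0,-0.22],[0,0,-0.26],[0,0,-0.3],[0,0,-0.3]],"gripper":[-1,-1,-1,-1,-1,-1,-1]}'; python3 -c "
from h import *
o=robot.get_obs();print(o['ft_force'],o['moment'],o['q'][5])
goal(.5313,.3287,.064,183)"
```

```text
time: 11.75
position: [0.5366, 0.3294, 0.0636]
tool_rot: [-0.084, 0.996, 0.001, 0.004]
ft_force: [6.9, -1.1, -5.0]
grip_width: 0.0143
grip_force: 43.1
[ 6.86325315 -1.11412203 -4.98986846] [ 0.10471114 -1.30687514 -1.04070726] -1.3656984992387584
dp [ 5.4  0.2 -0.5] rot [0.002 0.009 0.116]
```

```bash
python3 -m jog '{"dp":[[0,0,0],[0,0,0],[0,0,0],[0,0,-30],[0,0,-60],[0,0,-80],[0,0,-80]],"delta_rot":[[0,0,-0.3],[0,0,-0.15],[0,0,-0.15],[0,0,-0.1],[0,0,0],[0,0,0.1],[0,0,0.2]],"gripper":[0,0,0,0,0,0,0]}'; python3 -c "
from h import *
goal(.5375,.222,.14,79)"
```

```text
time: 12.45
position: [0.5336, 0.3299, 0.1471]
tool_rot: [0.016, 1.0, 0.001, 0.003]
ft_force: [0.3, -0.3, 0.5]
grip_width: 0.0433
grip_force: 0.0
dp [  -7.3 -107.7    6.9] rot [0.007 0.002 1.73 ]
```

```bash
python3 -m jog '{"dp":[[-4,-54,0],[-7,-108,0],[-7,-108,0],[-7,-108,0],[-7,-108,0],[-7,-108,0],[-7,-108,0],[-7,-108,0],[-7,-108,0],[-7,-108,0],[-7,-108,0],[-7,-108,0]],"delta_rot":[[0,0,0.14],[0,0,0.28],[0,0,0.42],[0,0,0.56],[0,0,0.7],[0,0,0.84],[0,0,0.98],[0,0,1.12],[0,0,1.26],[0,0,1.4],[0,0,1.54],[0,0,1.68]],"gripper":[0,0,0,0,0,0,0,0,0,0,0,0]}';python3 -m jog '{"dp":[[0,0,0],[0,0,0]],"delta_rot":[[0,0,0],[0,0,0]],"gripper":[0,0]}'; python3 -c "
from h import *
goal(.5375,.222,.063,79)"
```

```text
time: 13.65
position: [0.5352, 0.2207, 0.1434]
tool_rot: [0.756, 0.655, -0.0, -0.0]
ft_force: [0.4, 0.4, 0.3]
grip_width: 0.0437
grip_force: 0.0
time: 13.85
position: [0.5355, 0.2207, 0.1435]
tool_rot: [0.753, 0.658, -0.0, -0.0]
ft_force: [0.7, -0.2, -0.2]
grip_width: 0.0431
grip_force: 0.0
dp [ 1.6  1.8 80.5] rot [-0.     0.     0.058]
```

```bash
python3 -m jog '{"dp":[[2,2,20],[2,2,40],[2,2,60],[2,2,72],[2,2,76],[2,2,80],[2,2,80],[2,2,80],[2,2,80],[2,2,80],[2,2,80],[2,2,80]],"delta_rot":[[0,0,0.058],[0,0,0.058],[0,0,0.058],[0,0,0.058],[0,0,0.058],[0,0,0.058],[0,0,0.058],[0,0,0.058],[0,0,0.058],[0,0,0.058],[0,0,0.058],[0,0,0.058]],"gripper":[0,0,0,0,0,0,0,-1,-1,-1,-1,-1]}' 40;python3 -c "
from h import *
o=robot.get_obs();print(o['ft_force'],o['moment'],o['q'][5])
goal(.5375,.222,.063,183)"
```

```text
time: 15.05
position: [0.5378, 0.2225, 0.0637]
tool_rot: [0.772, 0.635, -0.0, -0.0]
ft_force: [-0.3, -0.2, 0.2]
grip_width: 0.0138
grip_force: 40.0
[-0.30458696 -0.20327414  0.20133047] [0.01962841 0.06646052 0.033323  ] 0.3940835457398113
dp [-0.6 -0.2  0.7] rot [-0.000e+00 -1.000e-03 -1.817e+00]
```

```bash
python3 -m jog '{"dp":[[0,0,0],[0,0,0],[0,0,0],[0,0,0],[0,0,0],[0,0,0],[0,0,0],[0,0,0],[0,0,0],[0,0,0],[0,0,0],[0,0,0]],"delta_rot":[[0,0,-0.12],[0,0,-0.24],[0,0,-0.36],[0,0,-0.48],[0,0,-0.6],[0,0,-0.72],[0,0,-0.84],[0,0,-0.96],[0,0,-1.08],[0,0,-1.2],[0,0,-1.32],[0,0,-1.44]],"gripper":[-1,-1,-1,-1,-1,-1,-1,-1,-1,-1,-1,-1]}'; python3 -m jog '{"dp":[[0,0,0],[0,0,0],[0,0,0],[0,0,0],[0,0,0],[0,0,0],[0,0,0],[0,0,0],[0,0,0]],"delta_rot":[[0,0,-0.08],[0,0,-0.16],[0,0,-0.24],[0,0,-0.32],[0,0,-0.38],[0,0,-0.42],[0,0,-0.46],[0,0,-0.5],[0,0,-0.5]],"gripper":[-1,-1,-1,-1,-1,-1,-1,-1,-1]}'; python3 -c "
from h import *
o=robot.get_obs();print(o['ft_force'],o['moment'],o['q'][5])
goal(.5375,.222,.063,183)"
```

```text
time: 16.25
position: [0.5408, 0.2242, 0.0637]
tool_rot: [0.16, 0.987, 0.002, 0.003]
ft_force: [3.1, 5.6, -2.4]
grip_width: 0.0139
grip_force: 40.0
time: 17.15
position: [0.541, 0.2253, 0.0638]
tool_rot: [-0.084, 0.996, 0.003, 0.003]
ft_force: [3.3, 7.2, -4.0]
grip_width: 0.0143
grip_force: 43.4
[ 3.29563443  7.19840734 -4.04633715] [ 1.35300028 -0.72362943 -1.0825066 ] -1.5428697356228118
dp [ 4.  -2.6  0.7] rot [0.006 0.007 0.116]
```

```bash
python3 -m jog '{"dp":[[0,0,0],[0,0,0],[0,0,0],[0,0,-30],[0,0,-60],[0,0,-100],[0,0,-140],[0,0,-150],[0,0,-150],[0,0,-150],[0,0,-150],[0,0,-150]],"delta_rot":[[0,0,0.05],[0,0,0.1],[0,0,0.1],[0,0,0.1],[0,0,0.1],[0,0,0.25],[0,0,0.4],[0,0,0.55],[0,0,0.7],[0,0,0.85],[0,0,1],[0,0,1]],"gripper":[0,0,0,0,0,0,1,1,1,1,1,1]}'; python3 -c "
from h import *
goal(.40,-.2,.21,90)"
```

```text
time: 18.35
position: [0.538, 0.2223, 0.2134]
tool_rot: [0.4, 0.916, -0.0, -0.0]
ft_force: [-0.6, 0.1, 0.7]
grip_width: 0.0826
grip_force: 0.0
dp [-216.1 -388.2    3.5] rot [-0.     0.     0.747]
```

```bash
python3 -m jog '{"dp":[[-216,-388,0],[-216,-388,0],[-216,-388,0],[-216,-388,0],[-216,-388,0],[-216,-388,0],[-216,-388,0],[-216,-388,0],[-216,-388,0],[-216,-388,0],[-216,-388,0],[-216,-388,0]],"delta_rot":[[0,0,0.1],[0,0,0.2],[0,0,0.3],[0,0,0.4],[0,0,0.5],[0,0,0.6],[0,0,0.747],[0,0,0.747],[0,0,0.747],[0,0,0.747],[0,0,0.747],[0,0,0.747]],"gripper":[1,1,1,1,1,1,1,1,1,1,1,1]}'; python3 - <<'E'
from h import *
goal(.40,-.2,.21,90)
t=robot.camera("top"); s=robot.camera("scene")
for n,g,z in [("tA",(.333,.302),.11),("tB",(.4375,.112),.11),("tC",(.3995,-.2005),.11),("s1",(.438,-.0025),.064),("s2",(.43,-.119),.064),("s3",(.3385,-.2885),.064)]:
    print(n,cap("top",t,g,z),cap("scene",s,g,z))
a=cv2.resize(t[185:250,115:205,::-1],None,fx=4,fy=4,interpolation=cv2.INTER_CUBIC)
b=cv2.resize(s[135:200,335:425,::-1],None,fx=4,fy=4,interpolation=cv2.INTER_CUBIC)
cv2.imwrite("pics/k3.png",np.hstack([a,b]))
E
```

```text
time: 19.55
position: [0.3997, -0.1985, 0.2132]
tool_rot: [0.707, 0.708, 0.0, -0.001]
ft_force: [-0.7, 0.4, -0.1]
grip_width: 0.087
grip_force: 0.0
dp [-1.5  0.3  3.2] rot [-0.001 -0.001  0.001]
tA (array([0.335 , 0.3011]), np.int32(133), np.int32(15), np.int32(15)) (array([0.3311, 0.3025]), np.int32(78), np.int32(14), np.int32(10))
tB (array([0.4388, 0.1127]), np.int32(147), np.int32(15), np.int32(16)) (array([0.436 , 0.1127]), np.int32(110), np.int32(15), np.int32(12))
tC None None
s1 (array([ 0.44 , -0.003]), np.int32(139), np.int32(15), np.int32(15)) (array([ 0.438 , -0.0026]), np.int32(111), np.int32(15), np.int32(12))
s2 (array([ 0.4306, -0.119 ]), np.int32(135), np.int32(15), np.int32(14)) (array([ 0.4276, -0.1193]), np.int32(125), np.int32(15), np.int32(13))
s3 None (array([ 0.3252, -0.3015]), np.int32(84), np.int32(10), np.int32(13))
```

View pics/k3.png

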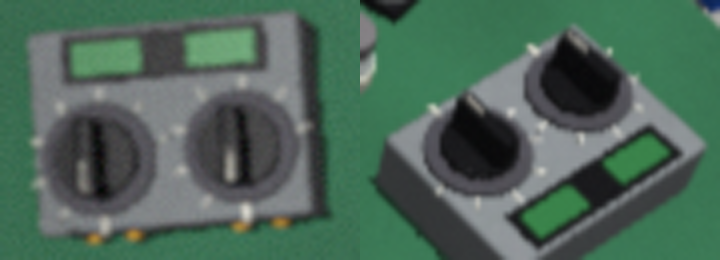

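Both bars now sit near their off ticks, but they look a few degrees off, maybe from opening while turning back. I'll measure the angles before touching any cell.

```bash
cat > knob.py <<'E'
from h import *
def cap4(c,n=3): return np.mean([robot.camera(c).astype(float) for _ in range(n)],0)
for c in("top","scene"):
    im=cap4(c)
    for n,K in (("L",(.5313,.3265)),("R",(.538,.222))):
        u,v=proj(c,[*K,.104]).round().astype(int); r=13
        w=cv2.resize(im[v-r:v+r+1,u-r:u+r+1].min(2).astype(np.float32),None,fx=8,fy=8,interpolation=cv2.INTER_CUBIC)
        # bright mark blob nearest the knob axis
        m=(w>120).astype(np.uint8); nn,l,s,cc=cv2.connectedComponentsWithStats(m)
        for k in range(1,nn):
            if s[k,4]<150: continue
            ys,xs=np.nonzero(l==k); P=np.array([ray(c,[(x+.5)/8-.5+u-r,(y+.5)/8-.5+v-r],.104)[:2] for x,y in zip(xs,ys)])
            mu=P.mean(0); ev,V=np.linalg.eigh(np.cov(P.T)); d=V[:,1]*np.sign(V[0,1]) 
            if np.hypot(*(mu-K))<.027: print(c,n,s[k,4],mu.round(4),"rel",(mu-K).round(4),"axis yaw",np.degrees(np.arctan2(d[1],d[0])).round(1),"sd",np.sqrt(ev).round(4))
E
python3 knob.py
```

```text
Traceback (most recent call last):
  File "knob.py", line 12, in <module>
    ys,xs=np.nonzero(l==k); P=np.array([ray(c,[(x+.5)/8-.5+u-r,(y+.5)/8-.5+v-r],.104)[:2] for x,y in zip(xs,ys)])
                                        ~~~^^^^^^^^^^^^^^^^^^^^^^^^^^^^^^^^^^^^^^^^^^
  File "h.py", line 5, in ray
    m=robot.camera_model(cam)
ValueError: time passes only in moves, steps and waits
```

```bash
sed -i 's/^def ray/import functools\nmodel=functools.lru_cache(robot.camera_model)\ndef ray/; s/m=robot.camera_model(cam)/m=model(cam)/' h.py; python3 knob.py
```

```text
top R 595 [0.5228 0.2229] rel [-0.0152  0.0009] axis yaw -0.2 sd [0.0014 0.0045]
scene R 10196 [0.535  0.2483] rel [-0.003   0.0263] axis yaw -15.6 sd [0.0092 0.0236]
```

```bash
sed -i 's/^        m=(w>120).*/        for th in (75,90,105,120,140):\n         m=(w>th).astype(np.uint8); nn,l,s,cc=cv2.connectedComponentsWithStats(m)/; s/^        for k in range(1,nn):/         for k in range(1,nn):/; s/if s\[k,4\]<150/if not 150<s[k,4]<2500/; s/print(c,n,s/print(c,n,th,s/' knob.py
cat >> knob.py <<'E'
    h=cv2.cvtColor(im.astype(np.uint8),cv2.COLOR_RGB2HSV); m=cv2.inRange(h,(45,60,125),(75,255,255))
    nn,l,s,cc=cv2.connectedComponentsWithStats(m)
    P=[(ray(c,cc[k],.06)[:2],s[k,4]) for k in range(1,nn) if s[k,4]>30]; P=[p for p in P if np.hypot(*(p[0]-[.59,.27]))<.08]
    print(c,P); 
    if len(P)==2:
        d=P[0][0]-P[1][0]; d*=np.sign(d[1]); print("charger yaw",np.degrees(np.arctan2(-d[0],d[1])))
E
python3 knob.py
```

```text
top L 75 1571 [0.5185 0.327 ] rel [-0.0128  0.0005] axis yaw 3.5 sd [0.0024 0.0067]
top L 90 1007 [0.5184 0.3272] rel [-0.0129  0.0007] axis yaw 4.1 sd [0.0018 0.0061]
top L 105 427 [0.5187 0.3274] rel [-0.0126  0.0009] axis yaw 2.7 sd [0.0009 0.0057]
top R 75 212 [0.5367 0.1958] rel [-0.0013 -0.0262] axis yaw 6.6 sd [0.0009 0.0041]
top R 75 1855 [0.525  0.2229] rel [-0.013   0.0009] axis yaw 0.4 sd [0.0026 0.0071]
top R 90 1318 [0.5241 0.2228] rel [-0.0139  0.0008] axis yaw 0.3 sd [0.0022 0.0061]
top R 105 930 [0.5234 0.2228] rel [-0.0146  0.0008] axis yaw -0.2 sd [0.0018 0.0053]
top R 120 606 [0.5228 0.2229] rel [-0.0152  0.0009] axis yaw -0.4 sd [0.0014 0.0045]
top [(array([0.61322893, 0.23885976]), np.int32(127)), (array([0.60719347, 0.32339063]), np.int32(128))]
charger yaw 4.083960983154591
scene L 90 2082 [0.5167 0.3355] rel [-0.0146  0.009 ] axis yaw 16.9 sd [0.0038 0.0109]
scene L 105 826 [0.5125 0.3337] rel [-0.0188  0.0072] axis yaw -1.3 sd [0.0034 0.0057]
scene L 105 250 [0.5334 0.3424] rel [0.0021 0.0159] axis yaw -57.9 sd [0.0015 0.0025]
scene R 105 288 [0.5191 0.2254] rel [-0.0189  0.0034] axis yaw -2.5 sd [0.0011 0.0041]
scene [(array([0.60151986, 0.32583494]), np.int32(66)), (array([0.60766138, 0.24153113]), np.int32(74))]
charger yaw 4.1666336787458595
```

The charger's yaw is 4.1°. The left mark reads about 0° from off and the right about 4° off, with ±3° uncertainty. That is too close to the limit, so I'll press both knobs onto their stops again and release without turning back.

```bash
python3 -m jog '{"dp":[[424,137,0],[424,137,0],[424,137,0],[424,137,0],[424,137,0],[424,137,0],[424,137,0],[424,137,0],[424,137,0],[424,137,0],[424,137,0],[424,137,0]],"delta_rot":[[0,0,-0.14],[0,0,-0.28],[0,0,-0.42],[0,0,-0.56],[0,0,-0.7],[0,0,-0.84],[0,0,-0.98],[0,0,-1.12],[0,0,-1.26],[0,0,-1.4],[0,0,-1.54],[0,0,-1.62]],"gripper":[0,0,0,0,0,0,0,0,0,0,0,0]}';python3 -m jog '{"dp":[[0,0,0],[0,0,0]],"delta_rot":[[0,0,0],[0,0,0]],"gripper":[0,0]}';  python3 -c "
from h import *
goal(.537,.2240,.063,184)"
```

```text
time: 21.6
position: [0.5371, 0.225, 0.213]
tool_rot: [-0.027, 1.0, -0.0, -0.0]
ft_force: [0.3, -0.1, 0.2]
grip_width: 0.0433
grip_force: 0.0
time: 21.8
position: [0.5372, 0.2243, 0.2133]
tool_rot: [-0.023, 1.0, -0.0, -0.0]
ft_force: [0.3, -0.1, -0.1]
grip_width: 0.0436
grip_force: 0.0
dp [ 1.000e-01 -2.000e-01  1.503e+02] rot [-0.    -0.    -0.023]
```

```bash
python3 -m jog '{"dp":[[0,0,40],[0,0,80],[0,0,115],[0,0,140],[0,0,150],[0,0,150],[0,0,150],[0,0,150],[0,0,150],[0,0,150],[0,0,150],[0,0,150]],"delta_rot":[[0,0,0],[0,0,0],[0,0,0],[0,0,0],[0,0,0],[0,0,0],[0,0,0],[0,0,0],[0,0,0],[0,0,0],[0,0,0],[0,0,0]],"gripper":[0,0,0,0,0,0,-1,-1,-1,-1,-1,-1]}' 40; python3 -c "
from h import *
o=robot.get_obs();print(o['moment'])"
python3 -m jog '{"dp":[[0,0,0],[0,0,0],[0,0,0],[0,0,0],[0,0,0],[0,0,0]],"delta_rot":[[0,0,-0.03],[0,0,-0.06],[0,0,-0.09],[0,0,-0.12],[0,0,-0.12],[0,0,-0.12]],"gripper":[-1,-1,-1,-1,-1,-1]}';python3 -c "
from h import *
o=robot.get_obs();print(o['moment'],o['tool_rot'])"
python3 -m jog '{"dp":[[0,0,0],[0,0,0],[0,0,0],[0,0,0],[0,0,-30],[0,0,-60],[0,0,-60],[0,0,-60]],"delta_rot":[[0,0,-0.12],[0,0,-0.12],[0,0,-0.12],[0,0,-0.12],[0,0,-0.12],[0,0,-0.12],[0,0,-0.06],[0,0,0]],"gripper":[-1,0,0,0,0,0,0,0]}';python3 -c "
from h import *
goal(.532,.328,.123,184)"
```

```text
time: 23.0
position: [0.5377, 0.225, 0.0642]
tool_rot: [-0.024, 1.0, 0.001, 0.001]
ft_force: [-1.4, 3.0, 4.8]
grip_width: 0.0136
grip_force: 39.9
[ 0.53466114  0.03435785 -0.03247567]
time: 23.6
position: [0.538, 0.2251, 0.0642]
tool_rot: [-0.082, 0.997, 0.001, 0.001]
ft_force: [-0.3, 3.1, 4.8]
grip_width: 0.0137
grip_force: 42.9
[ 0.5524136  -0.00169899 -1.00406408] [-8.20129873e-02  9.96630233e-01  1.14284523e-03  8.61128544e-04]
time: 24.4
position: [0.5373, 0.224, 0.1241]
tool_rot: [-0.083, 0.997, -0.0, 0.0]
ft_force: [-0.8, 0.0, -0.8]
grip_width: 0.0432
grip_force: 0.0
dp [-12.  103.5   1.1] rot [-0.001  0.001  0.096]
```

```bash
python3 -m jog '{"dp":[[-6,50,0],[-12,103,0],[-12,103,0],[-12,103,0],[-12,103,30],[-12,103,50],[-12,103,60],[-12,103,60],[-12,103,60],[-12,103,60],[-12,103,60],[-12,103,60]],"delta_rot":[[0,0,0.096],[0,0,0.096],[0,0,0.096],[0,0,0.096],[0,0,0.096],[0,0,0.096],[0,0,0.096],[0,0,0.096],[0,0,0.096],[0,0,0.096],[0,0,0.096],[0,0,0.096]],"gripper":[0,0,0,0,0,0,0,0,-1,-1,-1,-1]}' 40
python3 -m jog '{"dp":[[0,0,0],[0,0,0],[0,0,0],[0,0,0],[0,0,0],[0,0,0]],"delta_rot":[[0,0,-0.03],[0,0,-0.06],[0,0,-0.09],[0,0,-0.12],[0,0,-0.12],[0,0,-0.12]],"gripper":[-1,-1,-1,-1,-1,-1]}';python3 -c "
from h import *
o=robot.get_obs();print(o['moment'],o['tool_rot'])"
python3 -m jog '{"dp":[[0,0,0],[0,0,0],[0,0,0],[0,0,-30],[0,0,-80],[0,0,-130],[0,0,-150],[0,0,-150]],"delta_rot":[[0,0,0],[0,0,0],[0,0,0],[0,0,0],[0,0,0],[0,0,0],[0,0,0],[0,0,0]],"gripper":[0,0,0,0,0,0,0,0]}';python3 -c "
from h import *
goal(.40,-.2,.213,90)"
```

```text
time: 25.6
position: [0.5323, 0.3281, 0.0643]
tool_rot: [-0.036, 0.999, 0.0, 0.001]
ft_force: [0.2, -0.8, -0.4]
grip_width: 0.0195
grip_force: 0.0
time: 26.2
position: [0.5322, 0.3289, 0.0641]
tool_rot: [-0.095, 0.995, 0.001, 0.001]
ft_force: [0.0, 3.6, 3.8]
grip_width: 0.0146
grip_force: 44.6
[ 0.82123318  0.05531314 -1.15754736] [-9.48162637e-02  9.95494015e-01  1.07207581e-03  6.26123173e-04]
time: 27.0
position: [0.534, 0.3281, 0.2172]
tool_rot: [-0.097, 0.995, 0.0, 0.004]
ft_force: [0.3, 1.1, 0.7]
grip_width: 0.0433
grip_force: 0.0
dp [ 233.  -492.5    2.5] rot [0.007 0.005 1.764]
```

```bash
python3 -c "
from h import *
goal(.333,.302,.21,90)"
python3 knob.py | head -12
```

```text
dp [202.3  13.    5.7] rot [0.007 0.005 1.764]
top L 75 474 [0.5365 0.3104] rel [ 0.0052 -0.0161] axis yaw 71.3 sd [0.0021 0.0023]
top R 75 1177 [0.5392 0.1986] rel [ 0.0012 -0.0234] axis yaw 8.6 sd [0.0021 0.0085]
top [(array([0.61332381, 0.23854717]), np.int32(131)), (array([0.60877214, 0.30806531]), np.int32(48))]
charger yaw 3.746073923785853
scene L 75 212 [0.5335 0.3412] rel [0.0022 0.0147] axis yaw -70.2 sd [0.0013 0.0025]
scene [(array([0.60119826, 0.32607258]), np.int32(62)), (array([0.60753047, 0.24216997]), np.int32(71))]
charger yaw 4.315983869127628
```

```bash
python3 -m jog '{"dp":[[40,3,0],[80,6,0],[120,9,0],[160,12,0],[202,13,0],[202,13,0],[202,13,0],[202,13,0],[202,13,0],[202,13,0],[202,13,0],[202,13,0]],"delta_rot":[[0,0,0.15],[0,0,0.3],[0,0,0.45],[0,0,0.6],[0,0,0.75],[0,0,0.9],[0,0,1.05],[0,0,1.2],[0,0,1.35],[0,0,1.5],[0,0,1.65],[0,0,1.76]],"gripper":[1,1,1,1,1,1,1,1,1,1,1,1]}' 35; python3 -m jog '{"dp":[[0,0,0],[0,0,0]],"delta_rot":[[0,0,0],[0,0,0]],"gripper":[1,1]}'; python3 -c "
from h import *
goal(.333,.302,.06,90)"; python3 knob.py|grep -v scene
```

```text
time: 28.5
position: [0.3304, 0.3016, 0.2123]
tool_rot: [0.708, 0.706, -0.001, -0.0]
ft_force: [1.0, 0.4, -0.7]
grip_width: 0.087
grip_force: 0.0
time: 28.7
position: [0.3307, 0.3018, 0.2127]
tool_rot: [0.705, 0.709, -0.001, -0.0]
ft_force: [-0.5, 0.6, -0.4]
grip_width: 0.0869
grip_force: 0.0
dp [  0.3   2.5 152.7] rot [-0.002  0.001  0.005]
top L 75 1559 [0.5185 0.327 ] rel [-0.0128  0.0005] axis yaw 3.8 sd [0.0024 0.0067]
top L 90 979 [0.5183 0.3272] rel [-0.013   0.0007] axis yaw 4.4 sd [0.0017 0.006 ]
top L 105 231 [0.5141 0.3272] rel [-0.0172  0.0007] axis yaw 8.8 sd [0.0009 0.0025]
top R 75 1797 [0.5248 0.2228] rel [-0.0132  0.0008] axis yaw 0.6 sd [0.0026 0.007 ]
top R 90 1291 [0.524  0.2228] rel [-0.014   0.0008] axis yaw 0.4 sd [0.0022 0.006 ]
top R 105 905 [0.5233 0.2228] rel [-0.0147  0.0008] axis yaw -0.4 sd [0.0018 0.0052]
top R 120 590 [0.5228 0.2229] rel [-0.0152  0.0009] axis yaw -0.7 sd [0.0013 0.0045]
top [(array([0.61325127, 0.23881337]), np.int32(127)), (array([0.60719347, 0.32339063]), np.int32(128))]
charger yaw 4.096783659903772
charger yaw 4.111704636032216
```

Identical readings before and after, so both knobs were already on their stops. Now the first tall cell.

```bash
python3 -m jog '{"dp":[[0,2,40],[0,2,80],[0,2,110],[0,2,140],[0,2,153],[0,2,153],[0,2,153],[0,2,153],[0,2,153],[0,2,153],[0,2,153],[0,2,153]],"delta_rot":[[0,0,0],[0,0,0],[0,0,0],[0,0,0],[0,0,0],[0,0,0],[0,0,0],[0,0,0],[0,0,0],[0,0,0],[0,0,0],[0,0,0]],"gripper":[1,1,1,1,1,1,-1,-1,-1,-1,-1,-1]}' 35; python3 -m jog '{"dp":[[0,0,-30],[0,0,-60],[0,0,-100],[0,0,-140],[0,0,-150],[0,0,-150]],"delta_rot":[[0,0,0],[0,0,0],[0,0,0],[0,0,0],[0,0,0],[0,0,0]],"gripper":[-1,-1,-1,-1,-1,-1]}'; python3 -c "
from h import *
c,s=np.cos(np.radians(-6.3)),np.sin(np.radians(-6.3))
for a,b in [(-.022,.053),(.022,0),(-.022,-.053)]: print(.584+c*a-s*b,-.299+s*a+c*b)
goal(.584,-.299,.21,90)"
```

```text
time: 30.2
position: [0.3332, 0.3022, 0.0607]
tool_rot: [0.706, 0.708, 0.0, 0.0]
ft_force: [-0.7, 0.1, -1.5]
grip_width: 0.0467
grip_force: 0.0
time: 30.8
position: [0.3336, 0.3024, 0.2114]
tool_rot: [0.706, 0.708, 0.002, 0.0]
ft_force: [-0.3, -0.1, -2.9]
grip_width: 0.0451
grip_force: 35.0
0.5679487774678114 -0.2439059145168725
0.6058671410200139 -0.30141415484400297
0.5563169404921606 -0.3492657757951215
dp [-602.1  248.5    1.2] rot [ 0.003 -0.001  0.003]
```

```bash
python3 -m jog '{"dp":[[-30,10,0],[-70,24,0],[-115,39,0],[-160,55,0],[-205,70,0],[-250,86,0],[-295,101,0],[-340,116,0],[-385,132,0],[-430,147,0],[-475,163,0],[-520,178,0]],"delta_rot":[[0,0,0],[0,0,0],[0,0,0],[0,0,0],[0,0,0],[0,0,0],[0,0,0],[0,0,0],[0,0,0],[0,0,0],[0,0,0],[0,0,0]],"gripper":[-1,-1,-1,-1,-1,-1,-1,-1,-1,-1,-1,-1]}'; python3 -m jog '{"dp":[[-40,14,0],[-80,27,0],[-110,38,0],[-131,45,0],[-131,45,0],[-131,45,0]],"delta_rot":[[0,0,0],[0,0,0],[0,0,0],[0,0,0],[0,0,0],[0,0,0]],"gripper":[-1,-1,-1,-1,-1,-1]}';python3 -c "
from h import *
goal(.556,-.349,.066,90)"
```

```text
time: 32.0
position: [0.5112, -0.2183, 0.2069]
tool_rot: [0.706, 0.708, -0.0, -0.003]
ft_force: [0.4, -0.1, -3.5]
grip_width: 0.0454
grip_force: 35.1
time: 32.6
position: [0.5562, -0.3471, 0.2065]
tool_rot: [0.706, 0.708, -0.0, -0.004]
ft_force: [-1.1, 0.0, -2.9]
grip_width: 0.0454
grip_force: 35.1
dp [ -2.7   0.5 140.5] rot [-0.005 -0.005  0.002]
```

```bash
python3 -m jog '{"dp":[[0,0,35],[0,0,70],[0,0,105],[0,0,125],[0,0,135],[0,0,142],[0,0,142],[0,0,142]],"delta_rot":[[0,0,0],[0,0,0],[0,0,0],[0,0,0],[0,0,0],[0,0,0],[0,0,0],[0,0,0]],"gripper":[-1,-1,-1,-1,-1,-1,-1,-1]}'; python3 -m jog '{"dp":[[0,0,0],[0,0,0],[0,0,0],[0,0,0],[0,0,-40],[0,0,-80],[0,0,-120],[0,0,-145],[0,0,-145]],"delta_rot":[[0,0,0],[0,0,0],[0,0,0],[0,0,0],[0,0,0],[0,0,0],[0,0,0],[0,0,0],[0,0,0]],"gripper":[0.5,0.5,0.5,0.5,0.5,0.5,0.5,1,1]}';python3 -c "
from h import *
goal(.3995,-.2005,.21,90)"
```

```text
time: 33.4
position: [0.5587, -0.3486, 0.0695]
tool_rot: [0.706, 0.708, 0.0, 0.001]
ft_force: [0.1, -0.2, -3.9]
grip_width: 0.0452
grip_force: 35.1
time: 34.3
position: [0.5605, -0.3504, 0.2189]
tool_rot: [0.706, 0.708, 0.0, 0.005]
ft_force: [0.7, -1.0, 0.1]
grip_width: 0.0743
grip_force: 0.0
dp [ 150.4 -160.6    6.5] rot [0.008 0.007 0.003]
```

```bash
python3 -m jog '{"dp":[[35,-37,0],[70,-74,0],[105,-111,0],[140,-148,0],[150,-161,0],[150,-161,0],[150,-161,0]],"delta_rot":[[0,0,0],[0,0,0],[0,0,0],[0,0,0],[0,0,0],[0,0,0],[0,0,0]],"gripper":[1,1,1,1,1,1,1]}';python3 -c "
from h import *
goal(.3995,-.2005,.06,90)"
```

```text
time: 35.0
position: [0.397, -0.1992, 0.2133]
tool_rot: [0.706, 0.708, 0.0, 0.001]
ft_force: [0.5, 0.1, -0.4]
grip_width: 0.0871
grip_force: 0.0
dp [ -1.1   2.3 153.3] rot [0.001 0.001 0.003]
```

```bash
python3 -m jog '{"dp":[[-1,2,40],[-1,2,80],[-1,2,110],[-1,2,140],[-1,2,153],[-1,2,153],[-1,2,153],[-1,2,153],[-1,2,153],[-1,2,153],[-1,2,153],[-1,2,153]],"delta_rot":[[0,0,0],[0,0,0],[0,0,0],[0,0,0],[0,0,0],[0,0,0],[0,0,0],[0,0,0],[0,0,0],[0,0,0],[0,0,0],[0,0,0]],"gripper":[1,1,1,1,1,1,-1,-1,-1,-1,-1,-1]}' 35; python3 -m jog '{"dp":[[0,0,0],[0,0,-30],[0,0,-60],[0,0,-100],[0,0,-140],[0,0,-150],[0,0,-150]],"delta_rot":[[0,0,0],[0,0,0],[0,0,0],[0,0,0],[0,0,0],[0,0,0],[0,0,0]],"gripper":[-1,-1,-1,-1,-1,-1,-1]}'; python3 -c "
from h import *
goal(.606,-.301,.21,90)"
```

```text
time: 36.2
position: [0.3987, -0.1999, 0.0608]
tool_rot: [0.706, 0.708, 0.0, 0.0]
ft_force: [1.1, 0.6, 0.9]
grip_width: 0.0473
grip_force: 1.1
time: 36.9
position: [0.3991, -0.2002, 0.2114]
tool_rot: [0.706, 0.708, 0.0, 0.002]
ft_force: [0.7, 0.4, -3.1]
grip_width: 0.0453
grip_force: 35.0
dp [-101.5  206.6    2.2] rot [0.002 0.002 0.003]
```

```bash
python3 -m jog '{"dp":[[-15,30,0],[-35,70,0],[-55,112,0],[-75,153,0],[-95,190,0],[-101,206,0],[-101,206,0],[-101,206,0],[-101,206,0]],"delta_rot":[[0,0,0],[0,0,0],[0,0,0],[0,0,0],[0,0,0],[0,0,0],[0,0,0],[0,0,0],[0,0,0]],"gripper":[-1,-1,-1,-1,-1,-1,-1,-1,-1]}'; python3 -m jog '{"dp":[[0,0,35],[0,0,70],[0,0,105],[0,0,125],[0,0,135],[0,0,143],[0,0,143],[0,0,143]],"delta_rot":[[0,0,0],[0,0,0],[0,0,0],[0,0,0],[0,0,0],[0,0,0],[0,0,0],[0,0,0]],"gripper":[-1,-1,-1,-1,-1,-1,-1,-1]}';python3 -c "
from h import *
goal(.606,-.301,.067,90)"
```

```text
time: 37.8
position: [0.6028, -0.2989, 0.2084]
tool_rot: [0.706, 0.708, -0.0, -0.002]
ft_force: [-0.3, -0.3, -2.3]
grip_width: 0.0454
grip_force: 35.0
time: 38.6
position: [0.6055, -0.3006, 0.0687]
tool_rot: [0.706, 0.708, 0.0, 0.001]
ft_force: [-0.4, -0.4, -1.9]
grip_width: 0.0455
grip_force: 35.0
dp [-0.4  0.5  1.7] rot [0.002 0.001 0.003]
```

```bash
python3 -m jog '{"dp":[[0,0,2],[0,0,2],[0,0,2],[0,0,2],[0,0,-40],[0,0,-80],[0,0,-120],[0,0,-143],[0,0,-143]],"delta_rot":[[0,0,0],[0,0,0],[0,0,0],[0,0,0],[0,0,0],[0,0,0],[0,0,0],[0,0,0],[0,0,0]],"gripper":[0.5,0.5,0.5,0.5,0.5,0.5,0.5,1,1]}'; python3 -m jog '{"dp":[[45,-18,0],[90,-37,0],[135,-55,0],[180,-73,0],[225,-92,0],[270,-110,0],[315,-128,0],[360,-147,0],[413,-168,0],[413,-168,0],[413,-168,0],[413,-168,0]],"delta_rot":[[0,0,0],[0,0,0],[0,0,0],[0,0,0],[0,0,0],[0,0,0],[0,0,0],[0,0,0],[0,0,0],[0,0,0],[0,0,0],[0,0,0]],"gripper":[1,1,1,1,1,1,1,1,1,1,1,1]}';python3 - <<'E'
from h import *
goal(.4375,.1125,.06,90)
t=robot.camera("top"); s=robot.camera("scene")
for n,g,z in [("s1",(.439,-.0025),.064),("s2",(.43,-.119),.064),("s3",(.3385,-.2885),.064)]:
    print(n,cap("top",t,g,z),cap("scene",s,g,z))
cv2.imwrite("pics/p1.png",cv2.resize(s[:,:,::-1],(784,588),interpolation=cv2.INTER_CUBIC))
E
```

```text
time: 39.5
position: [0.6074, -0.3018, 0.2157]
tool_rot: [0.706, 0.708, 0.001, 0.005]
ft_force: [0.2, -0.5, -0.1]
grip_width: 0.0742
grip_force: 0.0
time: 40.7
position: [0.4362, 0.1116, 0.21]
tool_rot: [0.706, 0.708, -0.0, 0.0]
ft_force: [0.5, -0.4, 0.1]
grip_width: 0.087
grip_force: 0.0
dp [  1.    1.3 150. ] rot [0.    0.001 0.003]
s1 (array([ 0.44  , -0.0045]), np.int32(131), np.int32(14), np.int32(15)) (array([ 0.438 , -0.0026]), np.int32(103), np.int32(15), np.int32(12))
s2 (array([ 0.4306, -0.119 ]), np.int32(135), np.int32(15), np.int32(14)) (array([ 0.4276, -0.1193]), np.int32(125), np.int32(15), np.int32(13))
s3 (array([ 0.3265, -0.3043]), np.int32(87), np.int32(11), np.int32(14)) (array([ 0.3252, -0.3015]), np.int32(84), np.int32(10), np.int32(13))
```

View pics/p1.png

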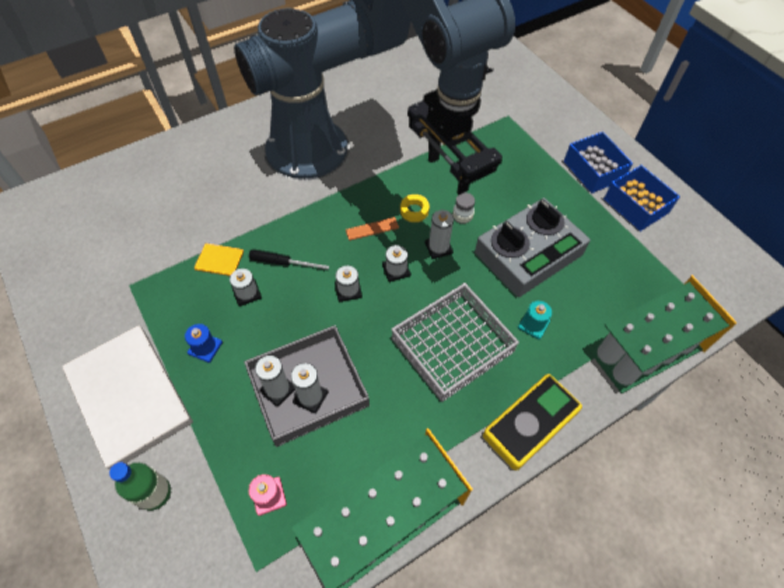

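Two tall cells now stand in the crate, at (270,378) and (306,385). Short cell s3 was knocked aside, to (243,283). Next I take the third tall cell.

```bash
python3 -m jog '{"dp":[[1,1,40],[1,1,80],[1,1,110],[1,1,140],[1,1,150],[1,1,150],[1,1,150],[1,1,150],[1,1,150],[1,1,150],[1,1,150],[1,1,150]],"delta_rot":[[0,0,0],[0,0,0],[0,0,0],[0,0,0],[0,0,0],[0,0,0],[0,0,0],[0,0,0],[0,0,0],[0,0,0],[0,0,0],[0,0,0]],"gripper":[1,1,1,1,1,1,-1,-1,-1,-1,-1,-1]}' 35; python3 -m jog '{"dp":[[0,0,0],[0,0,-30],[0,0,-60],[0,0,-100],[0,0,-140],[0,0,-150],[0,0,-150]],"delta_rot":[[0,0,0],[0,0,0],[0,0,0],[0,0,0],[0,0,0],[0,0,0],[0,0,0]],"gripper":[-1,-1,-1,-1,-1,-1,-1]}'; python3 -c "
from h import *
goal(.568,-.244,.21,90)"
```

```text
time: 42.0
position: [0.4368, 0.1135, 0.0607]
tool_rot: [0.706, 0.708, 0.0, 0.0]
ft_force: [0.7, 0.0, 0.9]
grip_width: 0.0472
grip_force: 0.5
time: 42.7
position: [0.4371, 0.1134, 0.2112]
tool_rot: [0.706, 0.708, 0.001, 0.001]
ft_force: [-0.3, -1.1, -3.5]
grip_width: 0.0454
grip_force: 35.0
dp [-357.8  129.7    1.6] rot [ 0.003 -0.     0.003]
```

```bash
python3 -m jog '{"dp":[[-25,9,0],[-65,24,0],[-105,38,0],[-145,53,0],[-185,67,0],[-225,82,0],[-265,96,0],[-305,111,0],[-340,123,0],[-358,130,0],[-358,130,0],[-358,130,0]],"delta_rot":[[0,0,0],[0,0,0],[0,0,0],[0,0,0],[0,0,0],[0,0,0],[0,0,0],[0,0,0],[0,0,0],[0,0,0],[0,0,0],[0,0,0]],"gripper":[-1,-1,-1,-1,-1,-1,-1,-1,-1,-1,-1,-1]}'; python3 -c "
from h import *
goal(.568,-.244,.067,90)"
```

```text
time: 43.9
position: [0.5657, -0.2431, 0.2069]
tool_rot: [0.706, 0.708, -0.0, -0.004]
ft_force: [0.4, 0.5, -3.6]
grip_width: 0.0456
grip_force: 35.0
dp [ -1.5   3.1 139.9] rot [-0.006 -0.005  0.002]
```

```bash
python3 -m jog '{"dp":[[-1,0,35],[-1,0,70],[-1,0,105],[-1,0,125],[-1,0,135],[-1,0,143],[-1,0,143],[-1,0,143]],"delta_rot":[[0,0,0],[0,0,0],[0,0,0],[0,0,0],[0,0,0],[0,0,0],[0,0,0],[0,0,0]],"gripper":[-1,-1,-1,-1,-1,-1,-1,-1]}'; python3 -m jog '{"dp":[[0,0,2],[0,0,2],[0,0,2],[0,0,2],[0,0,-40],[0,0,-80],[0,0,-120],[0,0,-143],[0,0,-143]],"delta_rot":[[0,0,0],[0,0,0],[0,0,0],[0,0,0],[0,0,0],[0,0,0],[0,0,0],[0,0,0],[0,0,0]],"gripper":[0.5,0.5,0.5,0.5,0.5,0.5,0.5,1,1]}'; python3 - <<'E'
from h import *
goal(.43,-.119,.21,90)
t=robot.camera("top"); s=robot.camera("scene")
for n,g,z in [("s1",(.439,-.0025),.064),("s2",(.43,-.119),.064),("s3",(.32,-.31),.064),("cA",(.559,-.35),.115),("cC",(.606,-.301),.115),("cB",(.568,-.244),.115)]:
    print(n,cap("top",t,g,z),cap("scene",s,g,z))
E
```

```text
time: 44.7
position: [0.5683, -0.2454, 0.0683]
tool_rot: [0.706, 0.708, 0.0, 0.001]
ft_force: [0.9, -0.5, -3.3]
grip_width: 0.045
grip_force: 35.0
time: 45.6
position: [0.5703, -0.2469, 0.2152]
tool_rot: [0.706, 0.708, 0.001, 0.005]
ft_force: [0.3, 0.2, 0.3]
grip_width: 0.0747
grip_force: 0.0
dp [ 128.3 -139.9    3.3] rot [0.008 0.005 0.003]
s1 (array([ 0.44 , -0.003]), np.int32(143), np.int32(15), np.int32(15)) (array([ 0.4365, -0.0017]), np.int32(115), np.int32(15), np.int32(13))
s2 (array([ 0.4336, -0.1161]), np.int32(88), np.int32(13), np.int32(14)) (array([ 0.4276, -0.1193]), np.int32(126), np.int32(15), np.int32(13))
s3 (array([ 0.3249, -0.3101]), np.int32(132), np.int32(15), np.int32(15)) (array([ 0.3214, -0.3077]), np.int32(130), np.int32(15), np.int32(13))
cA None (array([ 0.5599, -0.3481]), np.int32(183), np.int32(18), np.int32(16))
cC None (array([ 0.601 , -0.3063]), np.int32(115), np.int32(13), np.int32(16))
cB None None
```

```bash
python3 -m jog '{"dp":[[32,-35,0],[64,-70,0],[96,-105,0],[128,-140,0],[128,-140,0],[128,-140,0],[128,-140,0]],"delta_rot":[[0,0,0],[0,0,0],[0,0,0],[0,0,0],[0,0,0],[0,0,0],[0,0,0]],"gripper":[1,1,1,1,1,1,1]}';python3 -m jog '{"dp":[[0,1,45],[0,1,90],[0,1,130],[0,1,165],[0,1,185],[0,1,193],[0,1,193],[0,1,193],[0,1,193],[0,1,193],[0,1,193],[0,1,193]],"delta_rot":[[0,0,0],[0,0,0],[0,0,0],[0,0,0],[0,0,0],[0,0,0],[0,0,0],[0,0,0],[0,0,0],[0,0,0],[0,0,0],[0,0,0]],"gripper":[1,1,1,1,1,1,1,-1,-1,-1,-1,-1]}' 35; python3 -m jog '{"dp":[[0,0,0],[0,0,-2],[0,0,-30],[0,0,-60],[0,0,-100],[0,0,-120],[0,0,-120]],"delta_rot":[[0,0,0],[0,0,0],[0,0,0],[0,0,0],[0,0,0],[0,0,0],[0,0,0]],"gripper":[-1,-1,-1,-1,-1,-1,-1]}'; python3 -c "
from h import *
goal(.637,-.057,.14,90)"
```

```text
time: 46.4
position: [0.4282, -0.1183, 0.2099]
tool_rot: [0.706, 0.708, -0.0, 0.0]
ft_force: [0.5, 0.3, 0.5]
grip_width: 0.0869
grip_force: 0.0
time: 47.6
position: [0.4287, -0.1178, 0.018]
tool_rot: [0.706, 0.708, 0.0, 0.001]
ft_force: [-0.3, -0.1, -0.9]
grip_width: 0.055
grip_force: 0.0
time: 48.3
position: [0.4298, -0.1184, 0.1397]
tool_rot: [0.706, 0.708, 0.001, 0.003]
ft_force: [-0.1, -0.4, -2.1]
grip_width: 0.045
grip_force: 35.0
dp [ 60.8 207.4   0.6] rot [0.005 0.003 0.003]
```

```bash
python3 -m jog '{"dp":[[9,30,0],[20,70,0],[33,112,0],[45,153,0],[56,190,0],[61,207,0],[61,207,0],[61,207,0],[61,207,0]],"delta_rot":[[0,0,0],[0,0,0],[0,0,0],[0,0,0],[0,0,0],[0,0,0],[0,0,0],[0,0,0],[0,0,0]],"gripper":[-1,-1,-1,-1,-1,-1,-1,-1,-1]}'; python3 -m jog '{"dp":[[0,0,35],[0,0,70],[0,0,95],[0,0,108],[0,0,113],[0,0,113],[0,0,113]],"delta_rot":[[0,0,0],[0,0,0],[0,0,0],[0,0,0],[0,0,0],[0,0,0],[0,0,0]],"gripper":[-1,-1,-1,-1,-1,-1,-1]}';python3 -c "
from h import *
goal(.637,-.057,.025,90)"
```

```text
time: 49.2
position: [0.6327, -0.056, 0.1358]
tool_rot: [0.706, 0.708, -0.001, -0.002]
ft_force: [-0.6, 0.4, -1.1]
grip_width: 0.0456
grip_force: 35.0
time: 49.9
position: [0.6362, -0.0565, 0.0258]
tool_rot: [0.706, 0.708, 0.001, 0.001]
ft_force: [-0.2, 0.6, -1.8]
grip_width: 0.0452
grip_force: 35.0
dp [-0.5  0.8  0.8] rot [0.003 0.001 0.003]
```

```bash
python3 -m jog '{"dp":[[0,0,1],[0,0,1],[0,0,1],[0,0,1],[0,0,-40],[0,0,-80],[0,0,-115],[0,0,-115]],"delta_rot":[[0,0,0],[0,0,0],[0,0,0],[0,0,0],[0,0,0],[0,0,0],[0,0,0],[0,0,0]],"gripper":[0.5,0.5,0.5,0.5,0.5,0.5,0.5,0.5]}'; python3 -m jog '{"dp":[[12,-44,0],[24,-88,0],[36,-132,0],[48,-176,0],[54,-198,0],[54,-198,0],[54,-198,0]],"delta_rot":[[0,0,0],[0,0,0],[0,0,0],[0,0,0],[0,0,0],[0,0,0],[0,0,0]],"gripper":[1,1,1,1,1,1,1]}';python3 - <<'E'
from h import *
t=robot.camera("top"); s=robot.camera("scene")
for n,g,z in [("s1",(.439,-.0025),.064),("s3",(.323,-.309),.064),("b2",(.637,-.057),.069)]:
    print(n,cap("top",t,g,z),cap("scene",s,g,z))
goal(.4385,-.0025,.018,90)
E
```

```text
time: 50.7
position: [0.6394, -0.057, 0.1455]
tool_rot: [0.706, 0.708, 0.003, 0.005]
ft_force: [1.1, 0.5, -0.1]
grip_width: 0.0653
grip_force: 0.0
time: 51.4
position: [0.4377, -0.0028, 0.1395]
tool_rot: [0.706, 0.708, 0.0, 0.001]
ft_force: [0.7, 0.1, 0.2]
grip_width: 0.0868
grip_force: 0.0
s1 None None
s3 (array([ 0.3249, -0.3101]), np.int32(124), np.int32(15), np.int32(15)) (array([ 0.3214, -0.3077]), np.int32(129), np.int32(15), np.int32(13))
b2 (array([ 0.637, -0.059]), np.int32(132), np.int32(15), np.int32(15)) (array([ 0.6334, -0.0554]), np.int32(157), np.int32(16), np.int32(15))
dp [  0.9  -1.  121.5] rot [0.003 0.001 0.003]
```

```bash
python3 -m jog '{"dp":[[0,0,40],[0,0,80],[0,0,110],[0,0,121],[0,0,121],[0,0,121],[0,0,121],[0,0,121],[0,0,121],[0,0,121],[0,0,121],[0,0,121]],"delta_rot":[[0,0,0],[0,0,0],[0,0,0],[0,0,0],[0,0,0],[0,0,0],[0,0,0],[0,0,0],[0,0,0],[0,0,0],[0,0,0],[0,0,0]],"gripper":[1,1,1,1,1,-1,-1,-1,-1,-1,-1,-1]}' 35; python3 -m jog '{"dp":[[0,0,0],[0,0,-30],[0,0,-60],[0,0,-100],[0,0,-120],[0,0,-120]],"delta_rot":[[0,0,0],[0,0,0],[0,0,0],[0,0,0],[0,0,0],[0,0,0]],"gripper":[-1,-1,-1,-1,-1,-1]}'; python3 -c "
from h import *
goal(.678,-.002,.14,90)"
```

```text
time: 52.7
position: [0.4379, -0.0028, 0.0188]
tool_rot: [0.706, 0.708, 0.001, 0.001]
ft_force: [-0.1, 0.1, 2.9]
grip_width: 0.0451
grip_force: 35.0
time: 53.3
position: [0.4383, -0.0029, 0.1405]
tool_rot: [0.706, 0.708, 0.001, 0.002]
ft_force: [0.4, 0.2, -2.5]
grip_width: 0.0453
grip_force: 35.0
dp [1.000e-01 2.397e+02 1.700e+00] rot [0.005 0.001 0.003]
```

```bash
python3 -m jog '{"dp":[[1,30,0],[1,70,0],[1,112,0],[1,153,0],[1,195,0],[1,225,0],[1,240,0],[1,240,0],[1,240,0],[1,240,0]],"delta_rot":[[0,0,0],[0,0,0],[0,0,0],[0,0,0],[0,0,0],[0,0,0],[0,0,0],[0,0,0],[0,0,0],[0,0,0]],"gripper":[-1,-1,-1,-1,-1,-1,-1,-1,-1,-1]}'; python3 -m jog '{"dp":[[0,0,35],[0,0,70],[0,0,95],[0,0,108],[0,0,113],[0,0,113],[0,0,113]],"delta_rot":[[0,0,0],[0,0,0],[0,0,0],[0,0,0],[0,0,0],[0,0,0],[0,0,0]],"gripper":[-1,-1,-1,-1,-1,-1,-1]}';python3 -c "
from h import *
goal(.678,-.002,.025,90)"
```

```text
time: 54.3
position: [0.6746, -0.0007, 0.137]
tool_rot: [0.706, 0.708, -0.001, -0.002]
ft_force: [0.5, 0.1, -1.3]
grip_width: 0.045
grip_force: 35.0
time: 55.0
position: [0.6781, -0.0011, 0.0269]
tool_rot: [0.706, 0.708, 0.001, 0.001]
ft_force: [0.9, -0.6, -2.1]
grip_width: 0.0451
grip_force: 35.0
dp [-0.9 -0.1  1.9] rot [0.003 0.    0.003]
```

```bash
python3 -m jog '{"dp":[[0,0,2],[0,0,2],[0,0,2],[0,0,2],[0,0,-40],[0,0,-80],[0,0,-125],[0,0,-170],[0,0,-185],[0,0,-185]],"delta_rot":[[0,0,0],[0,0,0],[0,0,0],[0,0,0],[0,0,0],[0,0,0],[0,0,0],[0,0,0],[0,0,0],[0,0,0]],"gripper":[0.5,0.5,0.5,0.5,0.5,0.5,0.5,0.5,0.5,1]}'; python3 -m jog '{"dp":[[-31,-35,0],[-62,-71,0],[-92,-106,0],[-123,-142,0],[-154,-177,0],[-185,-213,0],[-216,-248,0],[-246,-284,0],[-280,-323,0],[-308,-355,0],[-308,-355,0],[-308,-355,0]],"delta_rot":[[0,0,0],[0,0,0],[0,0,0],[0,0,0],[0,0,0],[0,0,0],[0,0,0],[0,0,0],[0,0,0],[0,0,0],[0,0,0],[0,0,0]],"gripper":[1,1,1,1,1,1,1,1,1,1,1,1]}';python3 -c "
from h import *
goal(.323,-.309,.018,90)"
```

```text
time: 56.0
position: [0.6793, -0.0012, 0.2147]
tool_rot: [0.706, 0.708, 0.002, 0.003]
ft_force: [0.3, 0.1, -0.1]
grip_width: 0.0687
grip_force: 0.0
time: 57.2
position: [0.3218, -0.3096, 0.2092]
tool_rot: [0.707, 0.707, 0.001, -0.002]
ft_force: [0.0, -0.2, -0.3]
grip_width: 0.0872
grip_force: 0.0
dp [ -0.    1.5 191.2] rot [-0.001 -0.003 -0.   ]
```

```bash
python3 -m jog '{"dp":[[0,1,45],[0,1,90],[0,1,130],[0,1,165],[0,1,185],[0,1,191],[0,1,191],[0,1,191],[0,1,191],[0,1,191],[0,1,191],[0,1,191]],"delta_rot":[[0,0,0],[0,0,0],[0,0,0],[0,0,0],[0,0,0],[0,0,0],[0,0,0],[0,0,0],[0,0,0],[0,0,0],[0,0,0],[0,0,0]],"gripper":[1,1,1,1,1,1,-1,-1,-1,-1,-1,-1]}' 35; python3 -m jog '{"dp":[[0,0,0],[0,0,-2],[0,0,-30],[0,0,-60],[0,0,-100],[0,0,-140],[0,0,-170],[0,0,-190],[0,0,-190]],"delta_rot":[[0,0,0],[0,0,0],[0,0,0],[0,0,0],[0,0,0],[0,0,0],[0,0,0],[0,0,0],[0,0,0]],"gripper":[-1,-1,-1,-1,-1,-1,-1,-1,-1]}'; python3 -c "
from h import *
goal(.631,.049,.21,90)"
```

```text
time: 58.4
position: [0.3239, -0.3103, 0.0199]
tool_rot: [0.706, 0.708, -0.0, 0.0]
ft_force: [-2.8, -0.6, 2.7]
grip_width: 0.0465
grip_force: 1.4
time: 59.3
position: [0.325, -0.3114, 0.2118]
tool_rot: [0.706, 0.708, -0.001, 0.003]
ft_force: [0.2, -0.9, -1.7]
grip_width: 0.0451
grip_force: 35.0
dp [359.5 307.1   0.9] rot [0.004 0.005 0.003]
```

```bash
python3 -m jog '{"dp":[[23,20,0],[55,47,0],[90,77,0],[125,107,0],[160,137,0],[195,167,0],[230,197,0],[265,227,0],[300,256,0],[335,286,0],[360,307,0],[360,307,0]],"delta_rot":[[0,0,0],[0,0,0],[0,0,0],[0,0,0],[0,0,0],[0,0,0],[0,0,0],[0,0,0],[0,0,0],[0,0,0],[0,0,0],[0,0,0]],"gripper":[-1,-1,-1,-1,-1,-1,-1,-1,-1,-1,-1,-1]}'; python3 -m jog '{"dp":[[0,0,0],[0,0,40],[0,0,80],[0,0,120],[0,0,150],[0,0,170],[0,0,178],[0,0,183],[0,0,183],[0,0,183]],"delta_rot":[[0,0,0],[0,0,0],[0,0,0],[0,0,0],[0,0,0],[0,0,0],[0,0,0],[0,0,0],[0,0,0],[0,0,0]],"gripper":[-1,-1,-1,-1,-1,-1,-1,-1,-1,-1]}';python3 -c "
from h import *
goal(.631,.049,.025,90)"
```

```text
time: 60.5
position: [0.6312, 0.0547, 0.2065]
tool_rot: [0.705, 0.71, 0.0, -0.001]
ft_force: [-0.1, -0.1, -1.2]
grip_width: 0.0454
grip_force: 35.0
time: 61.5
position: [0.6306, 0.0506, 0.0276]
tool_rot: [0.706, 0.708, 0.001, 0.001]
ft_force: [-0.2, 1.0, -1.6]
grip_width: 0.0451
grip_force: 35.0
dp [-1.6  0.3  2.6] rot [0.002 0.    0.003]
```

```bash
python3 -m jog '{"dp":[[0,0,1],[0,0,1],[0,0,1],[0,0,1],[0,0,-40],[0,0,-80],[0,0,-125],[0,0,-170],[0,-45,-185],[0,-90,-185],[0,-135,-185],[0,-180,-185]],"delta_rot":[[0,0,0],[0,0,0],[0,0,0],[0,0,0],[0,0,0],[0,0,0],[0,0,0],[0,0,0],[0,0,0],[0,0,0],[0,0,0],[0,0,0]],"gripper":[0.5,0.5,0.5,0.5,0.5,0.5,0.5,0.5,0.5,0.5,0.5,0.5]}'; python3 -m jog '{"dp":[[0,0,0],[0,0,0],[0,0,0],[0,0,0]],"delta_rot":[[0,0,0],[0,0,0],[0,0,0],[0,0,0]],"gripper":[0.5,0.5,0.5,0.5]}'; python3 - <<'E'
from h import *
t=robot.camera("top"); s=robot.camera("scene")
for n,g,z in [("b1",(.678,-.001),.069),("b2",(.637,-.057),.069),("b3",(.631,.05),.069),("cA",(.559,-.35),.115),("cC",(.606,-.301),.115),("cB",(.568,-.244),.115)]:
    print(n,cap("top",t,g,z),cap("scene",s,g,z))
cv2.imwrite("pics/p2.png",cv2.resize(s[:,:,::-1],(784,588),interpolation=cv2.INTER_CUBIC))
E
python3 knob.py
```

```text
time: 62.7
position: [0.4481, 0.0505, 0.2118]
tool_rot: [0.706, 0.708, 0.0, 0.0]
ft_force: [0.2, 0.2, 0.2]
grip_width: 0.0657
grip_force: 0.0
time: 63.1
position: [0.4517, 0.0502, 0.2117]
tool_rot: [0.706, 0.708, 0.001, 0.001]
ft_force: [0.5, -0.5, -0.0]
grip_width: 0.0656
grip_force: 0.0
b1 (array([ 0.6793, -0.0012]), np.int32(129), np.int32(15), np.int32(15)) (array([ 6.776e-01, -3.000e-04]), np.int32(159), np.int32(16), np.int32(15))
b2 (array([ 0.637 , -0.0575]), np.int32(131), np.int32(14), np.int32(15)) (array([ 0.6334, -0.0554]), np.int32(157), np.int32(16), np.int32(15))
b3 (array([0.6317, 0.0506]), np.int32(136), np.int32(14), np.int32(14)) (array([0.6282, 0.0537]), np.int32(150), np.int32(17), np.int32(14))
cA (array([ 0.5604, -0.3505]), np.int32(130), np.int32(15), np.int32(15)) (array([ 0.5586, -0.3475]), np.int32(200), np.int32(18), np.int32(17))
cC (array([ 0.6066, -0.3013]), np.int32(133), np.int32(15), np.int32(15)) (array([ 0.6031, -0.3004]), np.int32(207), np.int32(18), np.int32(17))
cB (array([ 0.5709, -0.2468]), np.int32(142), np.int32(15), np.int32(15)) (array([ 
[... 821 characters left out ...]

top R 140 230 [0.5215 0.2229] rel [-0.0165  0.0009] axis yaw -1.1 sd [0.0007 0.0032]
top [(array([0.61336573, 0.23914487]), np.int32(129)), (array([0.60719347, 0.32339063]), np.int32(128))]
charger yaw 4.190281634517636
scene L 90 2110 [0.5168 0.3356] rel [-0.0145  0.0091] axis yaw 17.0 sd [0.0038 0.011 ]
scene L 105 870 [0.5124 0.3337] rel [-0.0189  0.0072] axis yaw 0.5 sd [0.0034 0.0058]
scene L 105 259 [0.5334 0.3423] rel [0.0021 0.0158] axis yaw -60.3 sd [0.0016 0.0025]
scene L 120 151 [0.5333 0.3429] rel [0.002  0.0164] axis yaw -53.7 sd [0.0011 0.0021]
scene [(array([0.60164604, 0.32555156]), np.int32(69)), (array([0.60766138, 0.24153113]), np.int32(74))]
charger yaw 4.095034323550634
```

View pics/p2.png

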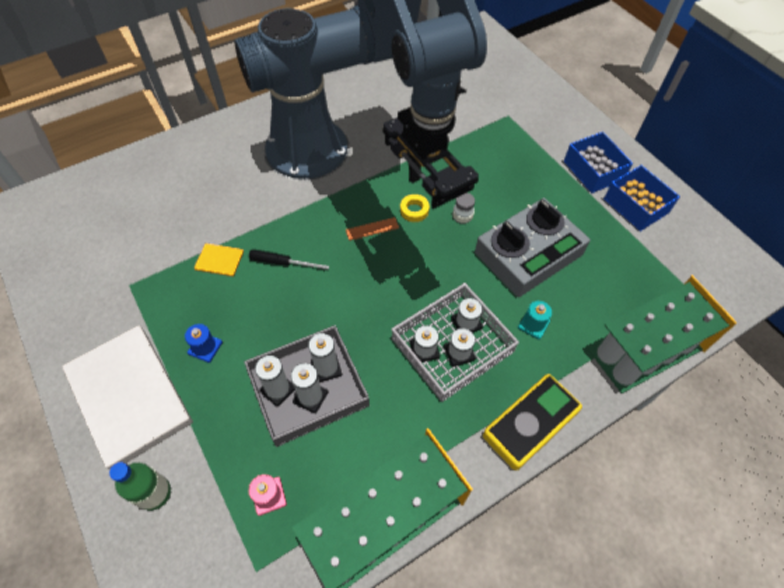

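The picture shows the three tall cells standing in the crate around (295,370) and the three short ones in the basket around (450,335). The jar is in place at (464,208), the knobs still read the same, and the gripper is clear of everything.

```bash
python3 -c "
from rig import robot
print(robot.hand_in())"
```

```text
the job is handed in; nothing more can be done
None
```

I handed the job in after 63 s: both knobs are on their off stops, the three tall cells stand in the crate, the three short cells stand in the basket, and the jar is still in place; no verdict came back.

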